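Warm the specimen jars, one pot each

TASK

Take one steel pot off the top of the pile for each specimen jar on the paper pad, stand these pots upright and wholly on the warmer's metal plate, and stand one jar upright in each of them, leaving the spare pots in their pile where it is. Only when all the jars are loaded, turn the warmer's dial until its pointer is on the mark with as many dots as there are jars, and after that push the toggle switch fully over to on. Do not disturb the other things on the bench.

Things in the scene. Friction and masses are not known exactly. Their poses are not given: they have to be found in the camera images.
- warmer: low white bench warmer, 280 (its x) x 370 (its y) x 50 mm; origin at the centre of its underside. Fixed. A bare aluminium plate covers the far part of its top; the dial and the switch are on the control strip along its near edge (its -x side).
- plate_mid (a point): centre of the upper face of the warmer's aluminium plate, 54 mm above the bench; the plate is 160 mm along x and 360 mm along y of this frame (same axes as the warmer), so a pot (radius 32) stands wholly on it with its centre within 48 mm in x and 148 mm in y
- dial_grip (a point): point on the dial's upright axis at the height to grip, 37 mm above the control strip. The black dial is a 56 mm disc with a 14 mm wide, 53 mm long, 32 mm high grip bar across it (this frame's x runs along the bar; 16 mm of bar below this point, 7 mm above), with a white line on the pointer end, which is its -x end
- dial (a joint): dial angle, rad, grows clockwise seen from above, 0 to 2.8. At 0 the pointer points to the warmer's -x side, at a single stroke (off). Around it are marks of one, two, three and four black dots (in rows pointing outwards) at 0.6, 1.2, 1.8 and 2.4 rad. Light friction (0.03 N m), stays where left. Starts near off, at 0 to 0.3
- switch_tip (a point): centre of the 26 mm black ball on the end of the toggle switch's lever; the lever's pivot is 60 mm below along the lever, 22 mm above the strip. It swings in the warmer's y-z plane: off leans 0.5 rad towards warmer +y (towards the dial), on leans 0.5 rad towards -y
- switch (a joint): switch angle, rad: 0 off, 1.0 fully on; stays where it is left, turned by about 1 N at the ball
- drainer: fixed steel drainer slab, 200 x 200 x 12 mm, on which the pile of pots stands; origin at the centre of its underside
- pad: thin flat paper bench pad, 210 x 210 mm, on which the jars stand at the start; 1 mm, nothing to bump into; origin at its centre, on the bench. Pad and drainer are on the left and right of the warmer, either way round
- pot1: round steel pot, no. 1 from the top of the pile of five, 55 mm high, open above; origin at the centre of its underside. Solid foot, radius 27, 22 mm high; above it a straight cup, outer radius 32, wall 3, inner floor 25 mm above the underside. Piled, the foot sits loosely in the pot below and the shoulder on its rim, one pot every 33 mm; about 0.14 kg
- pot2: round steel pot, no. 2 from the top of the pile of five, 55 mm high, open above; origin at the centre of its underside. Solid foot, radius 27, 22 mm high; above it a straight cup, outer radius 32, wall 3, inner floor 25 mm above the underside. Piled, the foot sits loosely in the pot below and the shoulder on its rim, one pot every 33 mm; about 0.14 kg
- pot3: round steel pot, no. 3 from the top of the pile of five, 55 mm high, open above; origin at the centre of its underside. Solid foot, radius 27, 22 mm high; above it a straight cup, outer radius 32, wall 3, inner floor 25 mm above the underside. Piled, the foot sits loosely in the pot below and the shoulder on its rim, one pot every 33 mm; about 0.14 kg
- pot4: round steel pot, no. 4 from the top of the pile of five, 55 mm high, open above; origin at the centre of its underside. Solid foot, radius 27, 22 mm high; above it a straight cup, outer radius 32, wall 3, inner floor 25 mm above the underside. Piled, the foot sits loosely in the pot below and the shoulder on its rim, one pot every 33 mm; about 0.14 kg
- pot5: round steel pot, no. 5 from the top of the pile of five, 55 mm high, open above; origin at the centre of its underside. Solid foot, radius 27, 22 mm high; above it a straight cup, outer radius 32, wall 3, inner floor 25 mm above the underside. Piled, the foot sits loosely in the pot below and the shoulder on its rim, one pot every 33 mm; about 0.14 kg
- jar1: closed round amber specimen jar, heavy in its base, 48 mm diameter and 70 mm high, with a white cap of 44 mm diameter on its top 18 mm; origin at the centre of its underside; about 0.14 kg. Three or four jars are present; None if absent
- jar2: closed round amber specimen jar, heavy in its base, 48 mm diameter and 70 mm high, with a white cap of 44 mm diameter on its top 18 mm; origin at the centre of its underside; about 0.14 kg. Three or four jars are present; None if absent
- jar3: closed round amber specimen jar, heavy in its base, 48 mm diameter and 70 mm high, with a white cap of 44 mm diameter on its top 18 mm; origin at the centre of its underside; about 0.14 kg. Three or four jars are present; None if absent
- jar4: closed round amber specimen jar, heavy in its base, 48 mm diameter and 70 mm high, with a white cap of 44 mm diameter on its top 18 mm; origin at the centre of its underside; about 0.14 kg. Three or four jars are present; None if absent
- rack: white foam tube rack lying near the robot, 60 x 90 x 30 mm, a bystander; origin at the centre of its underside
- beaker: clear cup, 60 mm across, 70 mm high, a bystander near the robot; origin at the centre of its underside
- measure: small plain steel cylinder weight, 42 mm diameter, 50 mm high, standing at a corner of the drainer, about 100 mm from its centre, a bystander; origin at the centre of its underside
- bleach: white bottle with a yellow cap, 68 mm across, 190 mm high, a bystander beyond the work area; origin at the centre of its underside
- tipbox: box of pipette tips with a red top, 80 x 110 x 52 mm, a bystander beyond the work area; origin at the centre of its underside
Not all that is in view belongs to the job. Leave any blue look-alike of the pot2 alone. Leave any red look-alike of the pot3 alone.

How it is judged:
By the outcome, as a careful person would: the job done as asked, in the order asked, and still so for the second after the job is handed in, with the robot touching nothing.
Of jar1, jar2, jar3, jar4 only 3 to 4 are there at a start; the rules pass over those that are not, and their reading is None.
At some moment in a run one of jar1, jar2, jar3, jar4 may be knocked a few centimetres aside while the robot is not near it.
It also fails if it takes over 210 s, if anything falls off the work surface, if the arm or the gripper's body presses on something with over 40 N, if the wrist force passes 120 N, or if a joint passes its speed limit or range.

ROBOT

A 6-joint arm with a two-finger parallel gripper is mounted at the origin on the work surface. World frame = base frame: x ahead of the robot, y to its left, z up, the work surface at z = 0. Lengths are in m, angles in rad, forces in N, time in s.
With the tool pointing down it reaches from about 0.225 to 0.875 m from the base axis. Payload 3.4 kg.
Tool frame: the origin (TCP) lies between the finger pads; the fingertips stand 17 mm ahead of it and the grasp point (between the pads) lies 2 mm behind it; y points along the fingers, z is the direction in which the jaws open and shut, and the axes are right-handed (so a half turn about y gives the same grasp; the last joint's range is limited). The gripper opens to 85 mm and grips with 20 to 120 N. Pads are 22 mm wide; open, the fingers measure 114 mm over their backs; the gripper's body (76 mm by 85 mm) begins 54 mm behind the grasp point. The pads swing forward as they close: fully open they stand 13 mm farther back than shut.
Start: joints at [-0.121, 0.276, 1.505, -0, 1.361, -0.121], TCP at [0.575, -0, 0.248] pointing down, gripper open.
Joint ranges: [-2.89, 2.89], [-0.75, 2.08], [0.22, 2.7], [-1.18, 4.32], [0.11, 2.71], [-2.7, 2.7]. Speed limits (rad/s): [2.57, 2.57, 3.14, 3.14, 3.14, 3.14].

INTERFACE

Orientations are given as a unit quaternion [w, x, y, z].
In Python, from rig import manip, get_image, camera_model, sign_off, spot_in, silhouettes, spot_point gives the robot as it stands.
- The arm moves only by the tool jog_arm, never from a script. Its argument "targets" is a list of rows, each a list of 3 entries, a list of its own where there are three numbers: the finger opening in m, from 0 to 0.0854, then the shift along the world's x, y, z in m, then the turn about the world's z in rad. In form: [[claw, [x, y, z], spin], ...]. A call has 1 to 10 rows; each row shifts and turns the commanded pose from where the row before left it; what a row does not reach is not made up. A row lasts 1/8 s, in which the tool goes at most 62.5 mm and 10.7 degrees, less where a joint would pass 70% of its speed; a pose out of reach is approached as far as the arm can. A call with a gripper value outside its range is refused whole. The fingers move at their own pace and stop on an object; "force" is the grip in N (left out, the last holds). Time passes only in rows, so rows that do not move let the fingers close. It gives the time, the measured TCP pose, the force and the opening at its end, in the units of the state.
- manip.get_state(): the state, without advancing time (a new reading comes with each control period).
- get_image(name): name is "scene" or "side" or "wrist"; returns (picture, depth): 480x640x3 uint8, red, green, blue; 480x640 float32, m along the optical axis (not along the pixel's ray), 0 where there is no reading.
- camera_model(name): a dict with "mtx" (3x3 intrinsics, pixels), "distortion" ([k1, k2, p1, p2, k3] as OpenCV has them; the pictures are not rectified), "world_from_camera" (4x4, takes a point from camera to world coordinates). Camera axes: x right, y up, looking along -z (the intrinsics and any distortion apply to the point x, -y, -z); pixel columns grow to the right and rows downward; lengths in m; the calibration is good to about 2 mm. A picture is of the moment at which its call begins: read the wrist's pose just before it. camera_model takes no time and is no camera call; for the wrist camera it gives the pose at the moment of the call.
- sign_off(): hands the job in, once; it reports no verdict.
Trained networks look in the newest picture that a camera, given by its name, has taken for a name from the list of things; names that differ only in an ending like _2 or _b are one class to them, and where a whole thing is asked for, a point or a joint stands for the part that bears it (a point fixed in the world has none). Each returns a list of dicts, best first, with "score" (0 to 1); they miss things now and then, are a little off and sometimes report something else, mostly with a low value. They report only what shows in the picture. A call takes as long as a camera call. They do not tell look-alikes from the thing itself.
- spot_in(name, camera): "position" ([column, row] in pixels, amid what is visible of it).
- silhouettes(name, camera): "mask" (480x640 bool, what is visible of it) and "position" ([column, row] in pixels, amid what is visible of it).
- spot_point(name, camera): "position" ([column, row] in pixels: a listed point, or the origin of a listed thing).
The state is a dict: "clock": time; "qpos": joint angles; "qd": joint speeds; "effort": joint torques, N m; "position": TCP position; "ee_rot": TCP orientation; "contact_force": force on the tool from outside, world axes, zero at the start; "moment": the same for the moment, N m; "width": finger opening in m.
Only numpy, scipy, OpenCV 4.12 (cv2) and the standard library are available. Lean on these libraries where they do the work, as an engineer would, in place of code of your own. Each camera call takes 0.05 s, during which the arm holds its last target.

## Working session

There is one attempt and no reset: what is moved stays moved. The work goes in short steps, Python scripts to look and compute and a tool call to move; the robot and the scene stay as the last step left them, time stands still between calls to the robot, and variables do not carry over. Pictures are saved under pics/ and viewed, and the job is handed in when it is done.

Besides the shell and the picture viewer there is one more tool, called as a command line: name --argument value ..., lists and objects as JSON in quotes. jog_arm: Moves the arm, as the interface text tells. Its arguments: {"type":"object","properties":{"targets":{"type":"array","items":{"type":"array"}},"force":{"type":"number"}},"required":["targets"]}

```bash
ls; mkdir -p pics
python3 - <<'E'
from rig import manip, get_image, camera_model
import cv2
print(manip.get_state())
for n in ["scene","side","wrist"]:
    p,d=get_image(n); cv2.imwrite(f"pics/{n}0.png",p[:,:,::-1]); m=camera_model(n); print(n,m)
E
```

```text
pics
{'clock': 0.0, 'qpos': array([-1.21024766e-01,  2.76575720e-01,  1.50617383e+00,  3.02670556e-05,
        1.36068251e+00, -1.20995314e-01]), 'qd': array([ 0.00084066,  0.00103991, -0.00165861,  0.00069666,  0.00041385,
        0.00035336]), 'effort': array([ 6.20495921e-04, -4.16768074e+01, -2.45808578e+01, -1.52056768e-04,
        1.11346930e-02,  1.69860516e-05]), 'position': array([5.74487413e-01, 5.30731082e-05, 2.47434454e-01]), 'ee_rot': array([ 0.4995981 , -0.50038358,  0.50052719, -0.49949028]), 'contact_force': array([-0.18731335, -0.80862125, -0.01965281]), 'moment': array([ 0.02142602,  0.04610646, -0.00724831]), 'width': 0.08567018416609383}
scene {'mtx': array([[617.57432066,   0.        , 309.45916168],
       [  0.        , 617.57432066, 244.10701158],
       [  0.        ,   0.        ,   1.        ]]), 'distortion': array([-0.04803036,  0.        ,  0.        ,  0.        ,  0.        ]), 'world_from_camera': array([[ 0.14732565, -0.61701478,  0.7730381 ,  1.59737119],
       [ 0.98904266,  0.09938767, -0.10916369, -0.08135402],
       [-0.00947485,  0.78065027,
[... 528 characters left out ...]
89,  0.85364163],
       [ 0.        ,  0.        ,  0.        ,  1.        ]])}
wrist {'mtx': array([[336.56731827,   0.        , 315.76231076],
       [  0.        , 336.56731827, 239.54299518],
       [  0.        ,   0.        ,   1.        ]]), 'distortion': array([-0.01482642,  0.        ,  0.        ,  0.        ,  0.        ]), 'world_from_camera': array([[ 9.99998305e-01, -8.65297880e-04,  1.62523569e-03,
         5.74342865e-01],
       [ 3.36158907e-04,  9.53654900e-01,  3.00902341e-01,
         7.68423620e-02],
       [-1.81028414e-03, -3.00901285e-01,  9.53653574e-01,
         3.72689827e-01],
       [ 0.00000000e+00,  0.00000000e+00,  0.00000000e+00,
         1.00000000e+00]])}
```

View pics/scene0.png

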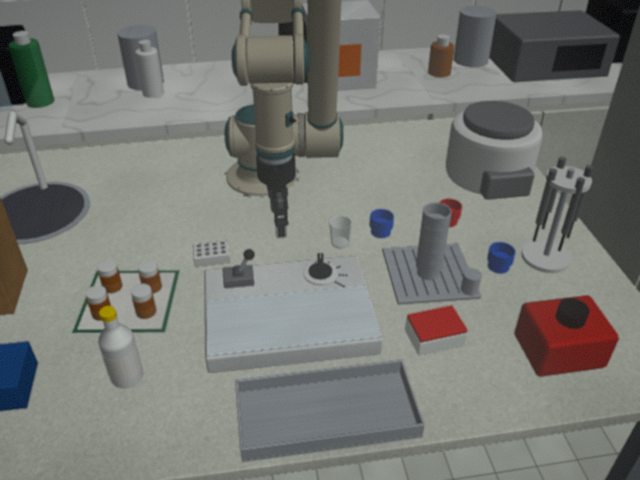

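View pics/side0.png

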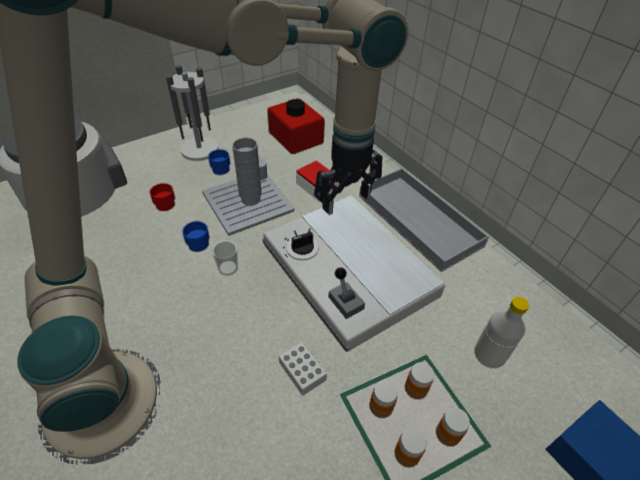

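View pics/wrist0.png

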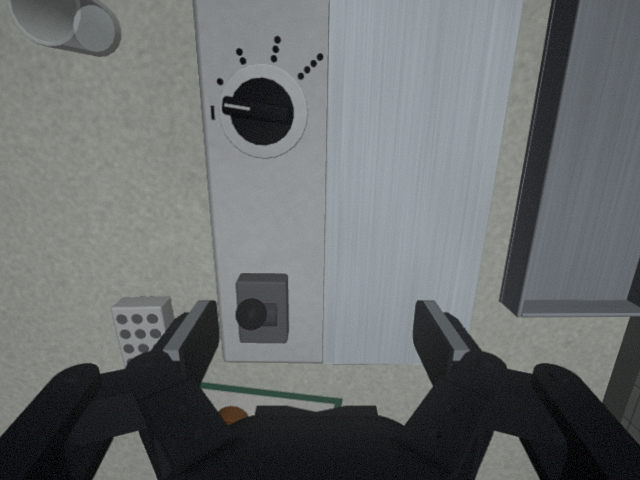

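The scene shows four jars at (110,275), (150,275), (97,302) and (144,302), so four pots are needed and the dial goes to four dots. The pile is at (433,240). Its look-alikes are blue pots at (381,222) and (501,257), a red pot at (450,212), and the measure at (471,281). The grey five-pot column on the drainer matches the description.

```bash
cat > h.py <<'E'
import numpy as np, cv2
from rig import manip, get_image, camera_model, spot_in, silhouettes, spot_point
def ray(cam,px,m=None):
    m=m or camera_model(cam)
    u=cv2.undistortPoints(np.array([[px]],float),m["mtx"],m["distortion"])[0,0]
    T=m["world_from_camera"]; d=T[:3,:3]@np.array([u[0],-u[1],-1]); return T[:3,3],d
def atz(cam,px,z,m=None):
    o,d=ray(cam,px,m); return o+d*(z-o[2])/d[2]
def cloud(cam,depth,m=None,mask=None):
    m=m or camera_model(cam)
    r,c=np.nonzero((depth>0) if mask is None else (mask&(depth>0)))
    u=cv2.undistortPoints(np.stack([c,r],1)[:,None].astype(float),m["mtx"],m["distortion"])[:,0]
    z=depth[r,c]; P=np.stack([u[:,0]*z,-u[:,1]*z,-z],1)
    T=m["world_from_camera"]; return P@T[:3,:3].T+T[:3,3]
def circ(P,r=None):
    from scipy.optimize import least_squares
    c0=P[:,:2].mean(0)
    f=lambda q:np.hypot(P[:,0]-q[0],P[:,1]-q[1])-(r if r else q[2])
    s=least_squares(f,[*c0,0.03] if not r else c0,loss="soft_l1",f_scale=0.001); return s.x
E
python3 - <<'E'
from h import *
np.set_printoptions(precision=4,suppress=True)
names={"plate_mid":.054,"dial_grip":None,"switch_tip":None,"warmer":0,"drainer":0,"pad":0.001,"pot1":.144,"jar1":.001,"measure":.0,"rack":0,"beaker":0,"tipbox":0,"bleach":0}
for cam in ["scene","side"]:
    p,d=get_image(cam)
    for n,z in names.items():
        if z is None: z=.09
        for q in spot_point(n,cam)[:6]:
            if q["score"]>.3: print(cam,n,round(q["score"],2),np.round(q["position"]),atz(cam,q["position"],z))
print(manip.get_state()["clock"])
E
```

```text
scene plate_mid 0.83 [290. 318.] [0.6668 0.007  0.054 ]
scene plate_mid 0.44 [100. 312.] [ 0.5844 -0.4038  0.054 ]
scene dial_grip 0.9 [317. 261.] [0.5305 0.0872 0.09  ]
scene dial_grip 0.6 [466. 292.] [0.6827 0.3891 0.09  ]
scene switch_tip 0.57 [247. 254.] [ 0.4802 -0.0698  0.09  ]
scene warmer 0.81 [290. 316.] [0.6072 0.012  0.    ]
scene drainer 0.57 [427. 274.] [0.5147 0.3613 0.    ]
scene pad 0.69 [128. 301.] [ 0.4992 -0.3581  0.001 ]
scene pad 0.61 [153. 288.] [ 0.462  -0.3027  0.001 ]
scene pad 0.37 [293. 317.] [0.6105 0.0187 0.001 ]
scene pot1 0.98 [430. 270.] [0.6603 0.3076 0.144 ]
scene pot1 0.85 [502. 267.] [0.6739 0.4625 0.144 ]
scene pot1 0.83 [430. 243.] [0.572 0.335 0.144]
scene pot1 0.83 [432. 264.] [0.6406 0.3183 0.144 ]
scene pot1 0.78 [431. 229.] [0.5208 0.3532 0.144 ]
scene pot1 0.76 [446. 221.] [0.4963 0.3984 0.144 ]
scene jar1 0.83 [110. 291.] [ 0.4558 -0.4039  0.001 ]
scene jar1 0.82 [100. 312.] [ 0.5273 -0.4217  0.001 ]
scene jar1 0.75 [146. 315.] [ 0.552  -0.3144  0.001 ]
scene measure 0.85 [470. 290.] [0.5873 0.4451 0.    ]
scene measure 0.62 [339. 241.] [0
[... 864 characters left out ...]
115 0.144 ]
side pot1 0.81 [250. 184.] [0.4869 0.2738 0.144 ]
side pot1 0.74 [222. 168.] [0.4566 0.3693 0.144 ]
side pot1 0.7 [248. 166.] [0.5162 0.343  0.144 ]
side jar1 0.67 [417. 389.] [ 0.5409 -0.3176  0.001 ]
side jar1 0.62 [449. 436.] [ 0.5292 -0.4196  0.001 ]
side jar1 0.62 [384. 406.] [ 0.4627 -0.3088  0.001 ]
side jar1 0.56 [405. 455.] [ 0.4367 -0.4001  0.001 ]
side measure 0.61 [256. 178.] [0.5869 0.4492 0.    ]
side rack 0.89 [301. 376.] [ 0.3583 -0.166   0.    ]
side beaker 0.96 [229. 265.] [0.3654 0.1833 0.    ]
side tipbox 0.69 [316. 187.] [ 0.7163  0.3197 -0.    ]
side bleach 0.79 [486. 356.] [ 0.7155 -0.3434  0.    ]
side bleach 0.62 [406. 457.] [ 0.4363 -0.4036  0.    ]
1.55
```

Run:
```python
from h import *
np.set_printoptions(precision=4,suppress=True)
for cam in ["scene","side"]:
    p,d=get_image(cam); P=cloud(cam,d)
    w=P[(P[:,0]>.4)&(P[:,0]<.85)&(abs(P[:,1]-.01)<.25)&(P[:,2]>.046)&(P[:,2]<.057)]
    r=cv2.minAreaRect(w[:,:2].astype(np.float32)); print(cam,"warmer",len(w),r,w[:,2].mean())
    for lo,hi in [(.03,.06),(.08,.12),(.12,.16),(.16,.19),(.193,.205)]:
        q=P[(np.hypot(P[:,0]-.505,P[:,1]-.36)<.06)&(P[:,2]>lo)&(P[:,2]<hi)]
        if len(q)>20: print("pile",lo,len(q),circ(q),circ(q,.032))
    q=P[(abs(P[:,0]-.5)<.15)&(abs(P[:,1]+.36)<.12)&(P[:,2]>.06)&(P[:,2]<.085)]
    import scipy.cluster.hierarchy as H
    l=H.fcluster(H.linkage(q[:,:2]),.012,'distance')
    for k in set(l):
        c=q[l==k]
        if len(c)>20: print("jar",len(c),c.mean(0),cv2.minEnclosingCircle(c[:,:2].astype(np.float32)),circ(c[c[:,2]<.067],.022) if (c[:,2]<.067).sum()>10 else '')
```

```text
scene warmer 12691 ((0.6124663352966309, 0.041740089654922485), (0.4373704195022583, 0.2820706069469452), 89.65419006347656) 0.05128272628914101
pile 0.03 244 [0.5225 0.361  0.0317] [0.5222 0.3612]
pile 0.08 369 [0.5226 0.3608 0.0318] [0.5224 0.3609]
pile 0.12 394 [0.5226 0.3607 0.0318] [0.5223 0.3609]
pile 0.16 551 [0.5242 0.36   0.0303] [0.5238 0.3601]
pile 0.193 132 [0.5244 0.3602 0.0306] [0.5239 0.3604]
jar 264 [ 0.5447 -0.3133  0.0684] ((0.5408070087432861, -0.31167563796043396), 0.025711411610245705) [ 0.5394 -0.3148]
jar 202 [ 0.4625 -0.3047  0.0673] ((0.4601515233516693, -0.3042675852775574), 0.024815239012241364) [ 0.4581 -0.3072]
jar 211 [ 0.4461 -0.4004  0.0684] ((0.4423545300960541, -0.399202823638916), 0.025669366121292114) [ 0.4412 -0.4012]
jar 263 [ 0.5343 -0.4154  0.0684] ((0.5330398082733154, -0.41409578919410706), 0.0252951979637146) [ 0.5294 -0.4168]
side warmer 11618 ((0.605299711227417, 0.00861726701259613), (0.3710396885871887, 0.27840229868888855), 89.45361328125) 0.052978871281134925
pile 0.03 161 [0.5219 0.3629 0.0318] [0.522  0.3631]
pile 0.08 276 [0.5218 0.3625 0.0318] [0.5219 0.3627]
pile 0.12 301 [0.5214 0.3621 0.0316] [0.5217 0.3625]
pile 0.16 419 [0.5199 0.3599 0.0296] [0.52   0.3608]
pile 0.193 128 [0.5197 0.3594 0.03  ] [0.52   0.3595]
jar 469 [ 0.4546 -0.3066  0.0693] ((0.4558199346065521, -0.3054071068763733), 0.022350145503878593) [ 0.4569 -0.3048]
jar 428 [ 0.5375 -0.3162  0.0694] ((0.5391421914100647, -0.3144087791442871), 0.022930841892957687) [ 0.5401 -0.3145]
jar 550 [ 0.438  -0.4011  0.0697] ((0.43930360674858093, -0.4000745117664337), 0.022431135177612305) [ 0.4406 -0.4004]
jar 533 [ 0.5266 -0.416   0.0698] ((0.5283695459365845, -0.41549500823020935), 0.02269037812948227) [ 0.5294 -0.415 ]
```

jog_arm --targets '[[0.085,[-0.006,0.04,0],0],[0.085,[-0.006,0.046,0],0],[0.085,[-0.006,0.046,0],0],[0.085,[-0.007,0.046,0],0],[0.085,[-0.007,0.046,0],0],[0.085,[-0.007,0.046,0],0],[0.085,[-0.007,0.046,0],0],[0.085,[-0.007,0.045,0],0],[0.085,[0,0,0],0],[0.085,[0,0,0],0]]' --force 30

```text
clock: 2.9
position: [0.522, 0.3605, 0.2481]
ee_rot: [-0.5, 0.5, -0.5, 0.5]
contact_force: [0.3, -0.1, 0.4]
width: 0.085
```

Run:
```python
from h import *
print(manip.get_state())
p,d=get_image("wrist"); cv2.imwrite("pics/w1.png",p[:,:,::-1])
```

```text
{'clock': 2.9, 'qpos': array([ 4.95411313e-01,  3.66275637e-01,  1.37054172e+00, -9.66317196e-04,
        1.40548360e+00,  4.95084779e-01]), 'qd': array([-2.25343085e-02, -1.00191233e-02,  7.52528567e-03,  2.46695183e-05,
       -1.38778346e-03,  1.97800209e-03]), 'effort': array([ 9.11758393e-01, -4.71512604e+01, -2.51248169e+01,  8.69593397e-02,
       -2.34359445e-02,  9.80830337e-04]), 'position': array([0.52195306, 0.36054961, 0.24807053]), 'ee_rot': array([-0.49978501,  0.50045773, -0.49962719,  0.50012966]), 'contact_force': array([ 0.28996354, -0.12031227,  0.37880927]), 'moment': array([-0.02485039, -0.01596851, -0.02678707]), 'width': 0.08503078096088065}
```

View pics/w1.png

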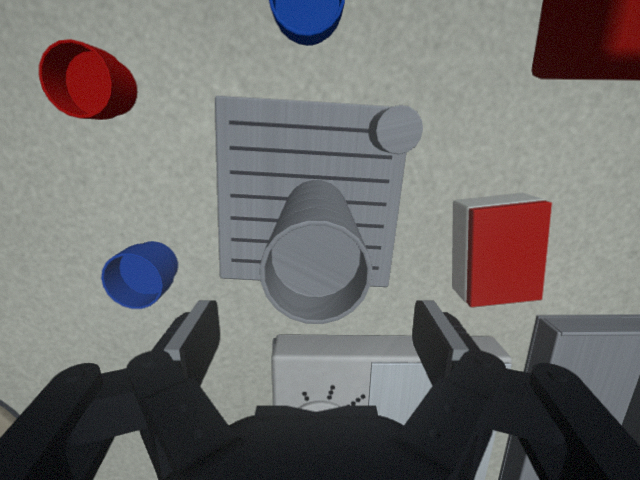

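The wrist picture shows the grey pile's rim centred at (315,270), midway between the pads at columns 206 and 425. The blue and red look-alikes sit well off to the side, at (140,275), (307,15) and (88,80). I'll descend and grip pot 1.

jog_arm --targets '[[0.085,[0,0,-0.02],0],[0.085,[0,0,-0.02],0],[0.085,[0,0,-0.019],0],[0.085,[0,0,0],0],[0.055,[0,0,0],0],[0.055,[0,0,0],0],[0.055,[0,0,0],0],[0.055,[0,0,0],0]]' --force 30

```text
clock: 3.95
position: [0.5229, 0.3612, 0.1908]
ee_rot: [0.501, -0.499, 0.499, -0.501]
contact_force: [0.3, -0.3, 6.0]
width: 0.0635
```

jog_arm --targets '[[0.055,[0,0,0.005],0],[0.055,[0,0,0.01],0],[0.055,[0,0,0.02],0],[0.055,[0,0,0.03],0],[0.055,[0,0,0],0]]'

```text
clock: 4.58
position: [0.5232, 0.3618, 0.257]
ee_rot: [0.502, -0.498, 0.499, -0.501]
contact_force: [-0.1, 0.1, -1.3]
width: 0.0635
```

Run:
```python
from h import *
p,d=get_image("scene"); cv2.imwrite("pics/s1.png",cv2.resize(p[150:350,200:520,::-1],(800,500)))
```

```text
(no output)
```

View pics/s1.png

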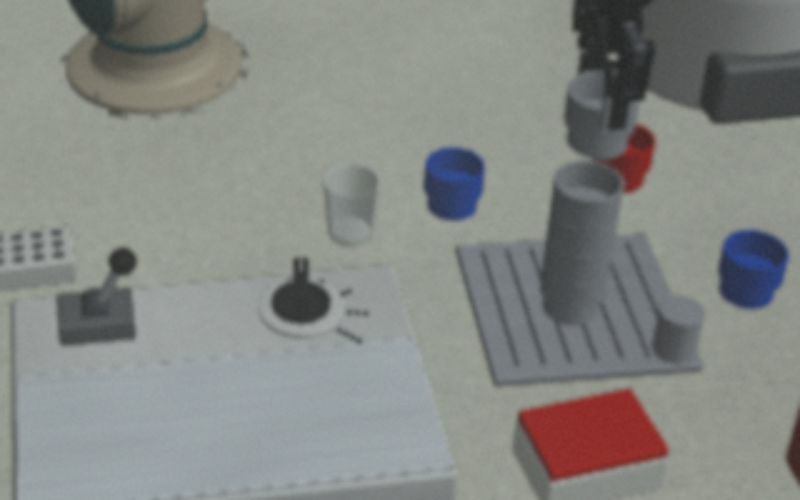

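jog_arm --targets '[[0.055,[0.012,-0.034,0],0],[0.055,[0.015,-0.05,0],0],[0.055,[0.015,-0.05,0],0],[0.055,[0.015,-0.05,0],0],[0.055,[0.015,-0.05,0],0],[0.055,[0.015,-0.05,0],0],[0.055,[0.015,-0.05,0],0],[0.055,[0.015,-0.05,0],0],[0.055,[0.015,-0.05,0],0],[0.055,[0.013,-0.04,0],0]]'

```text
clock: 5.88
position: [0.6666, -0.115, 0.252]
ee_rot: [0.499, -0.5, 0.501, -0.499]
contact_force: [1.3, 0.0, -1.7]
width: 0.0634
```

jog_arm --targets '[[0.055,[0,0,-0.03],0],[0.055,[0,0,-0.03],0],[0.055,[0,0,-0.03],0],[0.055,[0,0,-0.03],0],[0.055,[0,0,-0.02],0],[0.055,[0,0,0],0]]'

```text
clock: 6.62
position: [0.6646, -0.1123, 0.1106]
ee_rot: [0.499, -0.501, 0.502, -0.498]
contact_force: [0.3, -0.2, -1.2]
width: 0.063
```

jog_arm --targets '[[0.055,[0,0,-0.004],0],[0.055,[0,0,-0.003],0],[0.055,[0,0,-0.003],0],[0.055,[0,0,0],0],[0.055,[0,0,0],0]]'

```text
clock: 7.25
position: [0.6672, -0.113, 0.1046]
ee_rot: [-0.5, 0.5, -0.5, 0.5]
contact_force: [-0.4, -0.3, -1.6]
width: 0.0633
```

jog_arm --targets '[[0.055,[0,0,-0.002],0],[0.055,[0,0,0],0],[0.055,[0,0,-0.002],0],[0.055,[0,0,0],0]]'

```text
clock: 7.75
position: [0.6672, -0.1131, 0.101]
ee_rot: [-0.5, 0.5, -0.5, 0.5]
contact_force: [-1.1, -0.4, 2.7]
width: 0.0633
```

jog_arm --targets '[[0.085,[0,0,0],0],[0.085,[0,0,0],0],[0.085,[0,0,0],0],[0.085,[0,0,0.03],0],[0.085,[0,0,0.05],0],[0.085,[-0.01,0.03,0.05],0],[0.085,[-0.016,0.053,0],0],[0.085,[-0.016,0.053,0],0],[0.085,[-0.016,0.053,0],0],[0.085,[-0.016,0.053,0],0]]'

```text
clock: 9.0
position: [0.5924, 0.1306, 0.2304]
ee_rot: [-0.5, 0.5, -0.5, 0.5]
contact_force: [-0.3, -0.1, 0.1]
width: 0.085
```

Run:
```python
from h import *
np.set_printoptions(precision=4,suppress=True)
print(manip.get_state()["position"])
for cam in ["scene","side"]:
    p,d=get_image(cam); P=cloud(cam,d)
    for lo,hi in [(.03,.06),(.08,.12),(.12,.16)]:
        q=P[(np.hypot(P[:,0]-.522,P[:,1]-.361)<.045)&(P[:,2]>lo)&(P[:,2]<hi)]
        if len(q)>20: print(cam,"pile",lo,len(q),circ(q,.032))
    q=P[(np.hypot(P[:,0]-.668,P[:,1]+.112)<.05)&(P[:,2]>.08)&(P[:,2]<.103)]
    if len(q)>20: print(cam,"pot1",len(q),circ(q),circ(q,.032))
    cv2.imwrite(f"pics/{cam}2.png",p[:,:,::-1])
```

```text
[0.5924 0.1306 0.2304]
scene pile 0.03 242 [0.5221 0.3609]
scene pile 0.08 367 [0.5223 0.3608]
scene pile 0.12 663 [0.5239 0.3602]
scene pot1 453 [ 0.669  -0.1133  0.03  ] [ 0.6688 -0.1131]
side pile 0.03 160 [0.5215 0.3625]
side pile 0.08 280 [0.5217 0.3626]
side pile 0.12 468 [0.521  0.3613]
side pot1 455 [ 0.6652 -0.1132  0.0299] [ 0.665  -0.1135]
```

View pics/scene2.png

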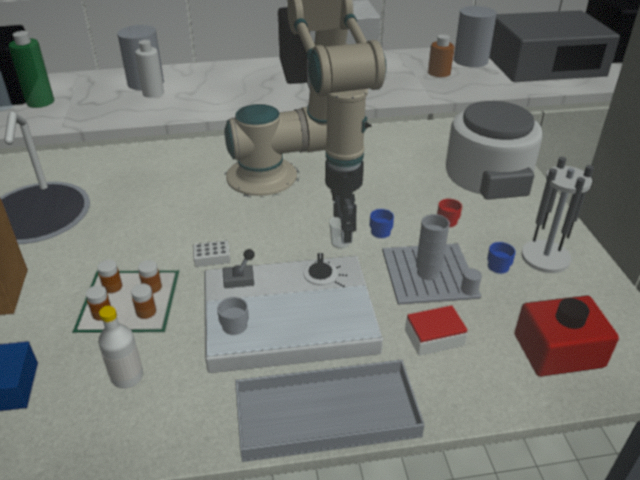

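Pot 1 stands upright on the plate at about (0.667, -0.113), which is scene pixel (233,315). The pile hasn't moved.

jog_arm --targets '[[0.085,[-0.015,0.05,0],0],[0.085,[-0.015,0.05,0],0],[0.085,[-0.015,0.05,0],0],[0.085,[-0.016,0.05,0],0],[0.085,[-0.01,0.032,0],0],[0.085,[0,0,0],0],[0.085,[0,0,0],0]]'

```text
clock: 9.98
position: [0.5225, 0.3601, 0.2301]
ee_rot: [-0.5, 0.5, -0.5, 0.5]
contact_force: [0.0, -0.0, 0.6]
width: 0.0851
```

jog_arm --targets '[[0.085,[0,0.001,-0.03],0],[0.085,[0,0,-0.03],0],[0.085,[0,0,-0.012],0],[0.085,[0,0,0],0],[0.055,[0,0,0],0],[0.055,[0,0,0],0],[0.055,[0,0,0],0],[0.055,[0,0,0],0],[0.055,[0,0,0.005],0],[0.055,[0,0,0.01],0]]'

```text
clock: 11.22
position: [0.5214, 0.3617, 0.1729]
ee_rot: [-0.499, 0.501, -0.5, 0.5]
contact_force: [0.6, -0.6, -1.3]
width: 0.0632
```

jog_arm --targets '[[0.055,[0,0,0.02],0],[0.055,[0,0,0.035],0],[0.055,[0,0,0.02],0],[0.055,[0.01,-0.03,0],0],[0.055,[0.017,-0.05,0],0],[0.055,[0.02,-0.05,0],0],[0.055,[0.02,-0.05,0],0],[0.055,[0.02,-0.05,0],0],[0.055,[0.02,-0.05,0],0],[0.055,[0.02,-0.05,0],0]]'

```text
clock: 12.48
position: [0.6494, 0.0304, 0.2486]
ee_rot: [0.5, -0.5, 0.5, -0.5]
contact_force: [-0.6, 0.1, -1.1]
width: 0.0634
```

jog_arm --targets '[[0.055,[0.01,-0.035,0],0],[0.055,[0.008,-0.027,-0.01],0],[0.055,[0,0,-0.04],0],[0.055,[0,0,-0.04],0],[0.055,[0,0,-0.03],0],[0.055,[0,0,-0.02],0],[0.055,[0,0,0],0],[0.055,[0,0,-0.004],0],[0.055,[0,0,-0.002],0],[0.055,[0,0,0],0]]'

```text
clock: 13.72
position: [0.6677, -0.0301, 0.1033]
ee_rot: [-0.5, 0.5, -0.499, 0.501]
contact_force: [-0.1, -0.5, 0.0]
width: 0.0633
```

jog_arm --targets '[[0.055,[0,0,-0.002],0],[0.055,[0,0,0],0]]'

```text
clock: 13.98
position: [0.6676, -0.0302, 0.1032]
ee_rot: [-0.501, 0.499, -0.499, 0.501]
contact_force: [-2.1, 0.0, 8.3]
width: 0.0631
```

jog_arm --targets '[[0.085,[0,0,0],0],[0.085,[0,0,0],0],[0.085,[0,0,0],0],[0.085,[0,0,0.04],0],[0.085,[0,0.01,0.06],0],[0.085,[-0.018,0.05,0],0],[0.085,[-0.018,0.05,0],0],[0.085,[-0.018,0.05,0],0],[0.085,[-0.018,0.05,0],0],[0.085,[-0.018,0.05,0],0]]'

```text
clock: 15.22
position: [0.5763, 0.2315, 0.2001]
ee_rot: [-0.5, 0.5, -0.5, 0.5]
contact_force: [-0.6, 0.4, -1.0]
width: 0.0848
```

jog_arm --targets '[[0.085,[-0.018,0.05,0],0],[0.085,[-0.018,0.05,0],0],[0.085,[-0.019,0.032,0],0],[0.085,[0,0,0],0],[0.085,[0,0,0],0]]'

```text
clock: 15.85
position: [0.5222, 0.3616, 0.2001]
ee_rot: [-0.5, 0.5, -0.5, 0.5]
contact_force: [-0.4, 0.3, -0.0]
width: 0.0845
```

Run:
```python
from h import *
p,d=get_image("scene"); cv2.imwrite("pics/s3.png",cv2.resize(p[150:400,50:520,::-1],(800,426)))
```

```text
(no output)
```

View pics/s3.png

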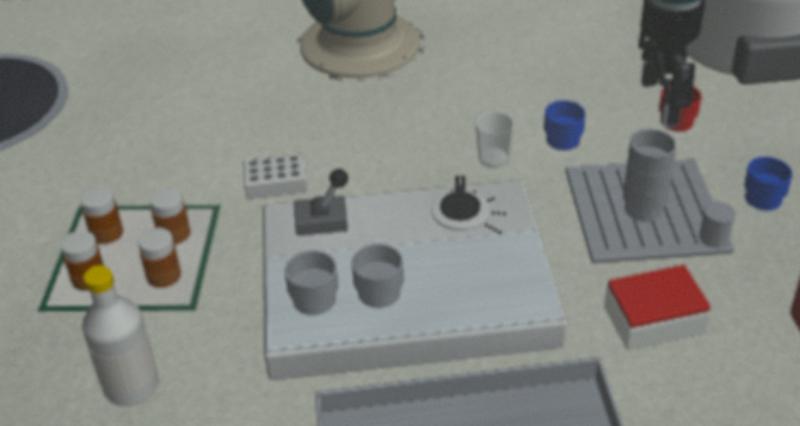

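Two pots now stand on the plate, at crop pixels (312,282) and (378,275), and the pile of three is undisturbed. Pot 3 is next.

jog_arm --targets '[[0.085,[0,0,-0.03],0],[0.085,[0,0,-0.03],0],[0.085,[0,0,-0.015],0],[0.085,[0,0,0],0],[0.055,[0,0,0],0],[0.055,[0,0,0],0],[0.055,[0,0,0],0],[0.055,[0,0,0],0],[0.055,[0,0,0.005],0],[0.055,[0,0,0.01],0]]'

```text
clock: 17.15
position: [0.5214, 0.3617, 0.1399]
ee_rot: [-0.499, 0.501, -0.5, 0.5]
contact_force: [-0.3, -0.1, -1.3]
width: 0.063
```

jog_arm --targets '[[0.055,[0,0,0.02],0],[0.055,[0,0,0.035],0],[0.055,[0,0,0.025],0],[0.055,[0.01,-0.03,0],0],[0.055,[0.025,-0.05,0],0],[0.055,[0.025,-0.05,0],0],[0.055,[0.025,-0.05,0],0],[0.055,[0.025,-0.05,0],0],[0.055,[0.025,-0.05,0],0],[0.055,[0.01,-0.03,0],0]]'

```text
clock: 18.4
position: [0.6681, 0.0491, 0.2201]
ee_rot: [-0.499, 0.5, -0.5, 0.501]
contact_force: [0.3, 1.2, -0.8]
width: 0.0634
```

jog_arm --targets '[[0.055,[0,0,-0.03],0],[0.055,[0,0,-0.04],0],[0.055,[0,0,-0.03],0],[0.055,[0,0,-0.012],0],[0.055,[0,0,0],0],[0.055,[0,0,-0.003],0],[0.055,[0,0,-0.003],0],[0.055,[0,0,0],0]]'

```text
clock: 19.4
position: [0.6676, 0.052, 0.1032]
ee_rot: [0.501, -0.499, 0.499, -0.501]
contact_force: [-0.0, -0.4, 0.8]
width: 0.0635
```

jog_arm --targets '[[0.055,[0,0,-0.002],0],[0.085,[0,0,0],0],[0.085,[0,0,0],0],[0.085,[0,0,0],0],[0.085,[0,0,0.03],0],[0.085,[0,0.01,0.04],0],[0.085,[-0.02,0.05,0],0],[0.085,[-0.025,0.05,0],0],[0.085,[-0.025,0.05,0],0],[0.085,[-0.025,0.05,0],0]]'

```text
clock: 20.65
position: [0.5711, 0.2634, 0.1702]
ee_rot: [0.5, -0.5, 0.5, -0.5]
contact_force: [0.6, 0.6, -0.0]
width: 0.0852
```

jog_arm --targets '[[0.085,[-0.025,0.05,0],0],[0.085,[-0.025,0.05,0],0],[0.085,[0,0,0],0],[0.085,[0,0,0],0],[0.085,[0,0,0],0]]'

```text
clock: 21.28
position: [0.5228, 0.3607, 0.1702]
ee_rot: [-0.499, 0.5, -0.5, 0.501]
contact_force: [-0.4, -0.5, -0.6]
width: 0.0852
```

Run:
```python
from h import *
p,d=get_image("wrist"); cv2.imwrite("pics/w4.png",p[:,:,::-1])
p,d=get_image("scene"); cv2.imwrite("pics/s4.png",cv2.resize(p[150:400,50:520,::-1],(800,426)))
```

```text
(no output)
```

View pics/w4.png

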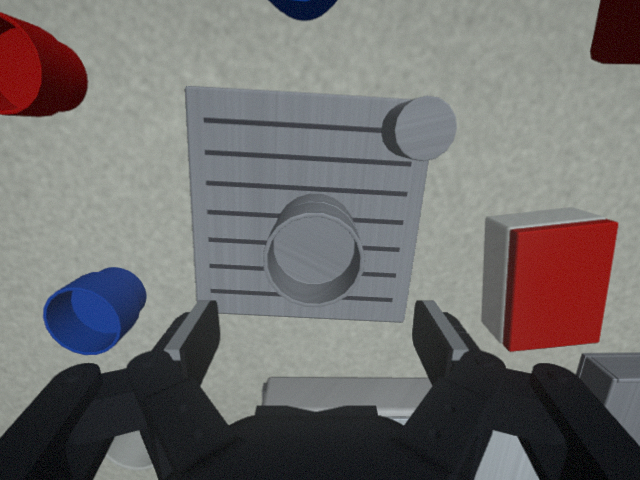

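View pics/s4.png

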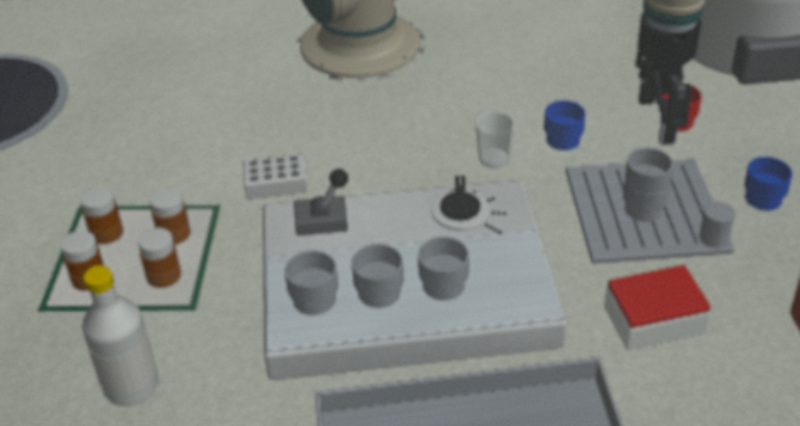

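The wrist view shows two pots left in the pile, centred between the pads at (314,258). The scene crop shows three pots on the plate in a row. Now pot 4.

jog_arm --targets '[[0.085,[0,0,-0.03],0],[0.085,[0,0,-0.03],0],[0.085,[0,0,-0.018],0],[0.085,[0,0,0],0],[0.055,[0,0,0],0],[0.055,[0,0,0],0],[0.055,[0,0,0],0],[0.055,[0,0,0],0],[0.055,[0,0,0.005],0],[0.055,[0,0,0.01],0]]'

```text
clock: 22.62
position: [0.5213, 0.3617, 0.1069]
ee_rot: [-0.499, 0.501, -0.5, 0.5]
contact_force: [-0.2, 0.7, -1.1]
width: 0.0632
```

jog_arm --targets '[[0.055,[0,0,0.02],0],[0.055,[0,0,0.035],0],[0.055,[0,0,0.025],0],[0.055,[0.02,-0.025,0],0],[0.055,[0.035,-0.045,0],0],[0.055,[0.035,-0.05,0],0],[0.055,[0.03,-0.055,0],0],[0.055,[0.025,-0.055,0],0],[0.055,[0,0,0],0]]'

```text
clock: 23.75
position: [0.6688, 0.1274, 0.1871]
ee_rot: [-0.498, 0.499, -0.501, 0.502]
contact_force: [0.6, -0.3, -0.9]
width: 0.0633
```

jog_arm --targets '[[0.055,[0,0.002,-0.03],0],[0.055,[0,0,-0.03],0],[0.055,[0,0,-0.019],0],[0.055,[0,0,0],0],[0.055,[0,0,-0.003],0],[0.055,[0,0,-0.003],0],[0.055,[0,0,0],0],[0.055,[0,0,-0.002],0],[0.055,[0,0,0],0]]'

```text
clock: 24.88
position: [0.6672, 0.1342, 0.1028]
ee_rot: [0.501, -0.499, 0.5, -0.5]
contact_force: [-2.9, -0.3, 7.9]
width: 0.0628
```

jog_arm --targets '[[0.085,[0,0,0],0],[0.085,[0,0,0],0],[0.085,[0,0,0],0],[0.085,[0,0,0.04],0],[0.085,[0,-0.01,0.06],0],[0.07,[-0.015,-0.045,0],0],[0.062,[-0.02,-0.045,0],0],[0.062,[-0.02,-0.045,0],0],[0.062,[-0.02,-0.045,0],0],[0.062,[-0.022,-0.043,0],0]]'

```text
clock: 26.12
position: [0.5693, -0.1004, 0.2002]
ee_rot: [-0.5, 0.5, -0.5, 0.5]
contact_force: [0.2, -0.7, 0.2]
width: 0.062
```

```bash
cat > look.py <<'E'
import sys
from h import *
np.set_printoptions(precision=4,suppress=True)
import scipy.cluster.hierarchy as H
tag=sys.argv[1]
s=manip.get_state(); print(s["clock"],s["position"],s["width"])
for cam in ["scene","side"]:
    p,d=get_image(cam); P=cloud(cam,d)
    cv2.imwrite(f"pics/{cam}_{tag}.png",p[:,:,::-1])
    for y in [-.113,-.031,.052,.133]:
        q=P[(np.hypot(P[:,0]-.667,P[:,1]-y)<.036)&(P[:,2]>.08)&(P[:,2]<.103)]
        if len(q)>50: print(cam,"pot",len(q),circ(q,.032))
        q=P[(np.hypot(P[:,0]-.667,P[:,1]-y)<.034)&(P[:,2]>.125)&(P[:,2]<.15)]
        if len(q)>50: print(cam,"  jar in",len(q),q[:,2].max(),circ(q,.022))
    q=P[(abs(P[:,0]-.5)<.18)&(abs(P[:,1]+.36)<.15)&(P[:,2]>.056)&(P[:,2]<.08)]
    if len(q)>2:
      l=H.fcluster(H.linkage(q[:,:2]),.012,'distance')
      for k in set(l):
        c=q[l==k]
        if len(c)>20:
          b=c[c[:,2]<.067]; print(cam,"jar",len(c),c[:,2].max(),circ(b,.022) if len(b)>10 else c.mean(0))
    q=P[(np.hypot(P[:,0]-.522,P[:,1]-.361)<.036)&(P[:,2]>.02)&(P[:,2]<.065)]
    if len(q)>50: print(cam,"pile",len(q),circ(q,.032))
E
python3 look.py a
```

```text
26.125 [ 0.5693 -0.1004  0.2002] 0.06204827321386315
scene pot 468 [ 0.6688 -0.1128]
scene pot 447 [ 0.6696 -0.0323]
scene pot 434 [0.6693 0.0498]
scene pot 440 [0.6694 0.132 ]
scene jar 293 0.0737467860679023 [ 0.5398 -0.3143]
scene jar 226 0.07303364235592669 [ 0.4566 -0.3054]
scene jar 294 0.07400363156663659 [ 0.5298 -0.4166]
scene jar 242 0.07355630694574389 [ 0.4397 -0.4012]
scene pile 637 [0.5238 0.36  ]
side pot 456 [ 0.6649 -0.1133]
side pot 255 [ 0.6673 -0.0315]
side pot 91 [0.6666 0.048 ]
side pot 334 [0.6659 0.1327]
side jar 490 0.07324507509340117 [ 0.4569 -0.3048]
side jar 459 0.07380898382756762 [ 0.5403 -0.3147]
side jar 575 0.07506299573961484 [ 0.4405 -0.4004]
side jar 568 0.07504272000670775 [ 0.5295 -0.4151]
side pile 445 [0.5209 0.361 ]
```

View pics/scene_a.png

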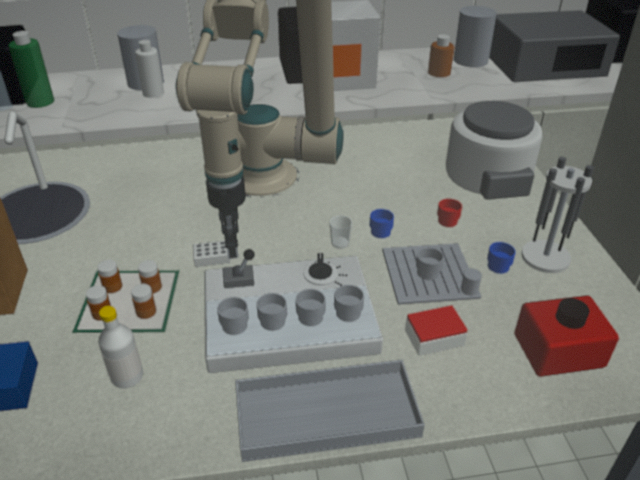

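All four pots stand in a row on the plate, at scene pixels (233,315), (272,311), (310,306) and (349,302). One spare remains on the drainer. The jars haven't moved, so I'll start with the one at (0.540, -0.3145).

jog_arm --targets '[[0.062,[-0.008,-0.044,0],0],[0.062,[-0.007,-0.045,0],0],[0.062,[-0.007,-0.045,0],0],[0.062,[-0.008,-0.045,0],0],[0.062,[0,-0.035,0],0],[0.062,[0,0,-0.04],0],[0.062,[0,0,-0.04],0],[0.062,[0,0,0],0]]'

```text
clock: 27.22
position: [0.5383, -0.311, 0.117]
ee_rot: [0.5, -0.5, 0.503, -0.497]
contact_force: [0.0, 0.2, -0.0]
width: 0.0621
```

Run:
```python
from h import *
print(manip.get_state()["position"])
p,d=get_image("wrist"); cv2.imwrite("pics/w5.png",p[:,:,::-1])
p,d=get_image("side"); cv2.imwrite("pics/si5.png",cv2.resize(p[230:480,280:600,::-1],(800,625))[:600])
```

```text
[ 0.53833498 -0.31095111  0.11699365]
```

View pics/w5.png

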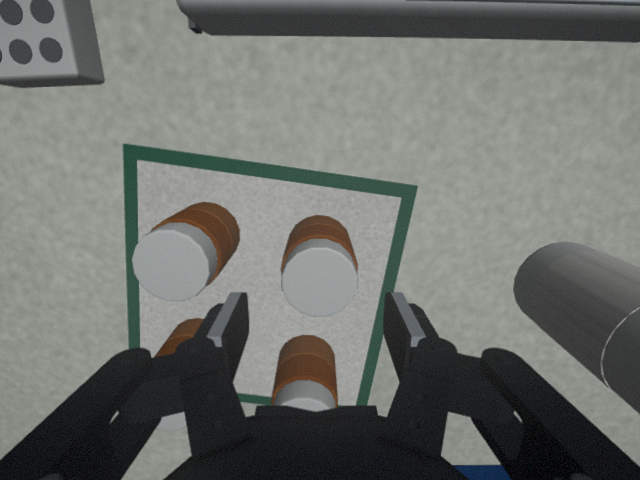

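View pics/si5.png

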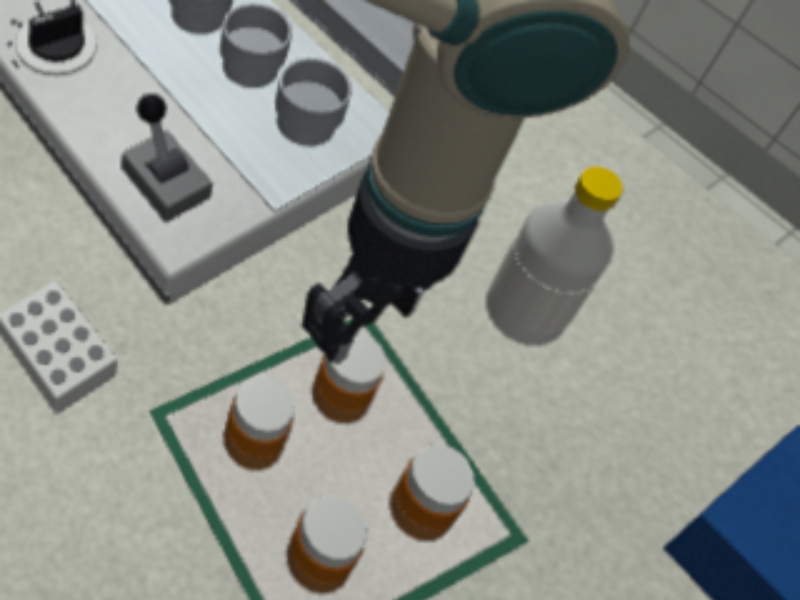

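The wrist view shows the target cap at (320,275), centred between the pads at about columns 235 and 398. The neighbouring jars clear the fingers. Descending.

jog_arm --targets '[[0.062,[0,0,-0.02],0],[0.062,[0,0,-0.025],0],[0.062,[0,0,-0.022],0],[0.062,[0,0,0],0],[0.04,[0,0,0],0],[0.04,[0,0,0],0],[0.04,[0,0,0],0],[0.04,[0,0,0],0]]'

```text
clock: 28.32
position: [0.5415, -0.3138, 0.0556]
ee_rot: [-0.5, 0.5, -0.498, 0.502]
contact_force: [1.1, -0.4, 5.3]
width: 0.0467
```

jog_arm --targets '[[0.04,[0,0,0.015],0],[0.04,[0,0,0.04],0],[0.04,[0,0,0.05],0],[0.04,[0,0,0.052],0],[0.04,[0.02,0.02,0],0],[0.04,[0.03,0.04,0],0],[0.04,[0.03,0.04,0],0],[0.04,[0.03,0.04,0],0],[0.04,[0.017,0.05,0],0],[0.04,[0,0.05,0],0]]'

```text
clock: 29.58
position: [0.668, -0.0713, 0.2106]
ee_rot: [0.5, -0.5, 0.5, -0.5]
contact_force: [0.3, 0.1, -1.5]
width: 0.0469
```

jog_arm --targets '[[0.04,[0,0.05,0],0],[0.04,[0,0.05,0],0],[0.04,[0,0.05,0],0],[0.04,[0,0.035,0],0],[0.04,[0,0.021,0],0],[0.04,[0,0,0],0],[0.04,[0,0,0],0]]'

```text
clock: 30.45
position: [0.667, 0.1317, 0.2104]
ee_rot: [-0.499, 0.5, -0.5, 0.501]
contact_force: [-0.6, -0.2, -1.4]
width: 0.0467
```

Run:
```python
from h import *
print(manip.get_state()["position"])
p,d=get_image("wrist"); cv2.imwrite("pics/w6.png",p[:,:,::-1])
p,d=get_image("scene"); cv2.imwrite("pics/s6.png",cv2.resize(p[180:400,50:400,::-1],(800,503)))
```

```text
[0.66702082 0.13166986 0.21039563]
```

View pics/w6.png

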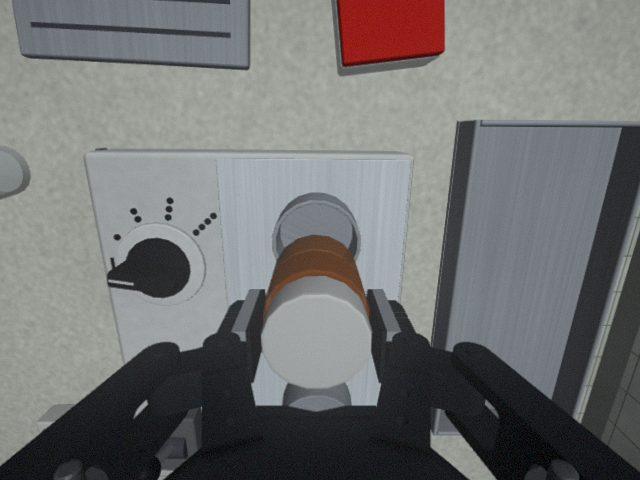

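View pics/s6.png

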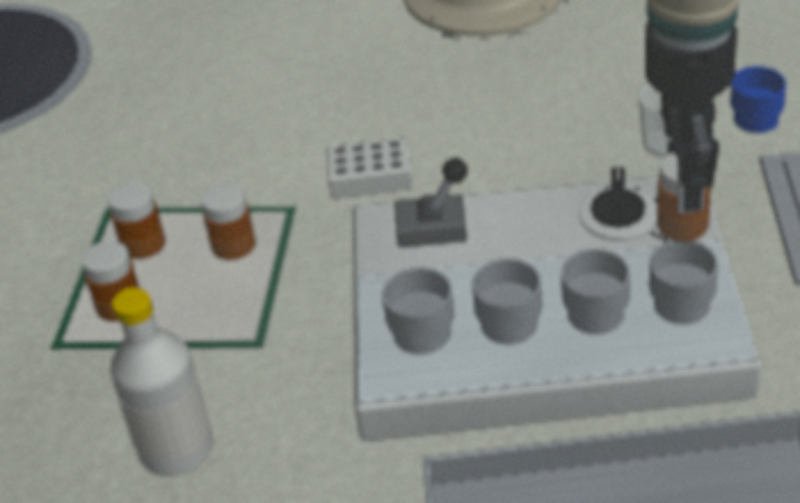

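jog_arm --targets '[[0.04,[0,0,-0.025],0],[0.04,[0,0,-0.025],0],[0.04,[0,0,-0.015],0],[0.04,[0,0,0],0],[0.04,[0,0,-0.005],0],[0.04,[0,0,-0.004],0],[0.04,[0,0,0],0],[0.04,[0,0,-0.002],0],[0.04,[0,0,0],0]]'

```text
clock: 31.68
position: [0.6672, 0.1333, 0.1347]
ee_rot: [0.5, -0.5, 0.5, -0.5]
contact_force: [0.0, -0.2, 0.5]
width: 0.0465
```

jog_arm --targets '[[0.04,[0,0,-0.001],0],[0.04,[0,0,0],0],[0.062,[0,0,0],0],[0.062,[0,0,0],0],[0.062,[0,0,0.02],0],[0.062,[0,0,0.04],0],[0.062,[-0.01,-0.02,0.02],0],[0.062,[-0.02,-0.05,0],0],[0.062,[-0.02,-0.05,0],0],[0.062,[-0.02,-0.05,0],0]]'

```text
clock: 32.92
position: [0.5949, -0.0393, 0.2129]
ee_rot: [-0.499, 0.501, -0.5, 0.5]
contact_force: [-0.3, -0.6, 0.7]
width: 0.0626
```

jog_arm --targets '[[0.062,[-0.02,-0.05,0],0],[0.062,[-0.02,-0.05,0],0],[0.062,[-0.02,-0.03,0],0]]'

```text
clock: 33.3
position: [0.5345, -0.1699, 0.2128]
ee_rot: [0.499, -0.5, 0.501, -0.5]
contact_force: [0.3, -0.1, 0.1]
width: 0.0623
```

```bash
python3 look.py b
```

```text
33.3 [ 0.5345 -0.1699  0.2128] 0.06231466741547905
scene pot 453 [ 0.6686 -0.113 ]
scene pot 437 [ 0.6697 -0.0323]
scene pot 435 [0.6693 0.0497]
scene pot 275 [0.6673 0.1323]
scene   jar in 404 0.14989462039165624 [0.6681 0.1312]
scene jar 225 0.07441978737131938 [ 0.4567 -0.3055]
scene jar 300 0.07427681905679662 [ 0.5292 -0.4166]
scene jar 238 0.07405166132397412 [ 0.4409 -0.4015]
scene pile 639 [0.5235 0.3599]
side pot 291 [ 0.6642 -0.1107]
side pot 336 [0.6666 0.0489]
side pot 181 [0.667  0.1343]
side   jar in 235 0.14997294972952457 [0.6669 0.1332]
side jar 490 0.0736493638165644 [ 0.4568 -0.3048]
side jar 578 0.07488922701254808 [ 0.4407 -0.4004]
side jar 567 0.07395260624214806 [ 0.5294 -0.4149]
side pile 445 [0.5212 0.361 ]
```

View pics/scene_b.png

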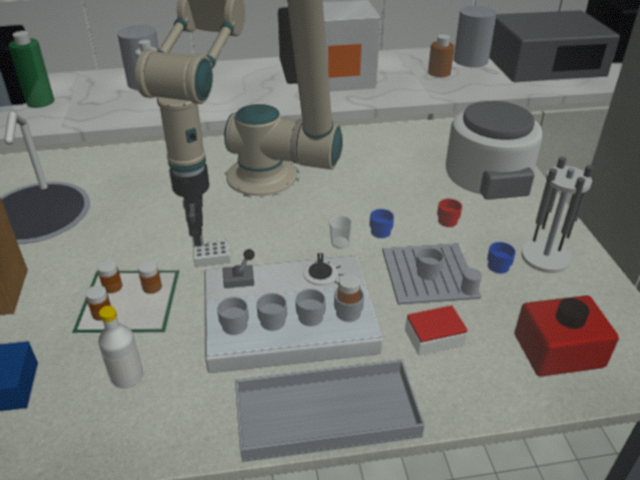

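The first jar stands in the right-hand pot, with its top at 0.150 as expected. The other three haven't moved. Next is the jar at (0.457, -0.305).

jog_arm --targets '[[0.062,[-0.025,-0.04,0],0],[0.062,[-0.025,-0.045,0],0],[0.062,[-0.03,-0.052,-0.02],0],[0.062,[0,0,-0.04],0],[0.062,[0,0,-0.035],0],[0.062,[0,0,-0.025],0],[0.062,[0,0,-0.025],0],[0.062,[0,0,-0.015],0],[0.062,[0,0,0],0],[0.062,[0,0,0],0]]'

```text
clock: 34.65
position: [0.4578, -0.3036, 0.0544]
ee_rot: [-0.5, 0.5, -0.499, 0.501]
contact_force: [-0.1, 0.8, 0.0]
width: 0.0617
```

jog_arm --targets '[[0.04,[0,0,0],0],[0.04,[0,0,0],0],[0.04,[0,0,0],0],[0.04,[0,0,0],0],[0.04,[0,0,0.015],0],[0.04,[0,0,0.04],0],[0.04,[0,0,0.05],0],[0.04,[0,0,0.052],0],[0.04,[0,0,0],0]]'

```text
clock: 35.78
position: [0.4595, -0.305, 0.216]
ee_rot: [-0.5, 0.5, -0.496, 0.504]
contact_force: [1.0, -0.4, -1.5]
width: 0.0466
```

jog_arm --targets '[[0.04,[0.025,0.02,0],0],[0.04,[0.037,0.035,0],0],[0.04,[0.037,0.035,0],0],[0.04,[0.037,0.035,0],0],[0.04,[0.037,0.035,0],0],[0.04,[0.037,0.035,0],0],[0.04,[0,0.05,0],0],[0.04,[0,0.05,0],0],[0.04,[0,0.04,0],0],[0.04,[0,0.021,0],0]]'

```text
clock: 37.02
position: [0.6663, 0.0549, 0.2094]
ee_rot: [-0.5, 0.501, -0.5, 0.499]
contact_force: [1.5, -0.4, -2.2]
width: 0.0465
```

jog_arm --targets '[[0.04,[0,0,0],0],[0.04,[0,0,-0.02],0],[0.04,[0,0,-0.025],0],[0.04,[0,0,-0.015],0],[0.04,[0,0,0],0]]'

```text
clock: 37.65
position: [0.6666, 0.0515, 0.1491]
ee_rot: [0.499, -0.501, 0.501, -0.5]
contact_force: [0.4, 0.0, -1.4]
width: 0.0466
```

Run:
```python
from h import *
print(manip.get_state()["position"])
p,d=get_image("wrist"); cv2.imwrite("pics/w7.png",p[:,:,::-1])
```

```text
[0.66655745 0.05145999 0.14909647]
```

View pics/w7.png

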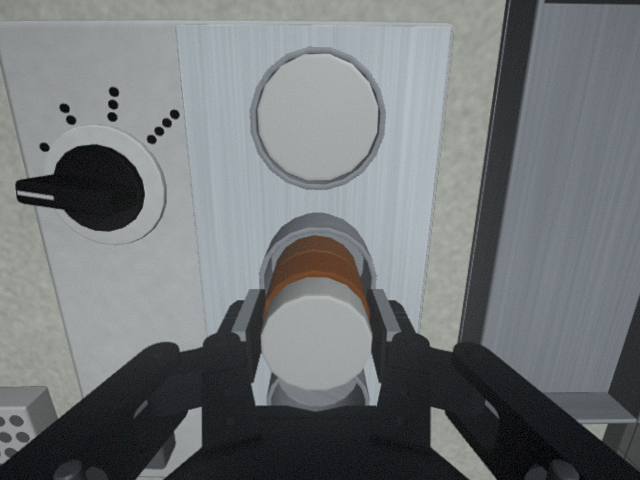

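The wrist view shows the held jar at (316,335), already inside its pot's rim and centred. The first jar's cap is at (318,117), upright in its pot.

jog_arm --targets '[[0.04,[0,0,-0.008],0],[0.04,[0,0,-0.005],0],[0.04,[0,0,-0.003],0],[0.04,[0,0,0],0],[0.04,[0,0,-0.002],0],[0.04,[0,0,0],0]]'

```text
clock: 38.45
position: [0.6676, 0.0529, 0.1339]
ee_rot: [0.5, -0.5, 0.5, -0.5]
contact_force: [-1.1, 0.5, 5.1]
width: 0.0465
```

jog_arm --targets '[[0.062,[0,0,0],0],[0.062,[0,0,0],0],[0.062,[0,0,0],0],[0.062,[0,0,0.02],0],[0.062,[0,0,0.04],0],[0.062,[0,-0.02,0.02],0],[0.062,[-0.02,-0.05,0],0],[0.062,[-0.03,-0.05,0],0],[0.062,[-0.04,-0.05,0],0],[0.062,[-0.04,-0.05,0],0]]'

```text
clock: 39.7
position: [0.5381, -0.1663, 0.2125]
ee_rot: [-0.5, 0.5, -0.5, 0.5]
contact_force: [0.7, -0.9, 1.2]
width: 0.0618
```

```bash
python3 look.py c
```

```text
39.7 [ 0.5381 -0.1663  0.2125] 0.06183580589142766
scene pot 463 [ 0.6688 -0.1129]
scene pot 442 [ 0.6696 -0.0322]
scene pot 281 [0.6676 0.0504]
scene   jar in 406 0.14998919491108187 [0.6681 0.0511]
scene pot 285 [0.6672 0.1322]
scene   jar in 406 0.14999669748621536 [0.6684 0.1319]
scene jar 244 0.07504777314698396 [ 0.4408 -0.4018]
scene jar 288 0.07505355806413538 [ 0.5289 -0.4168]
scene pile 649 [0.5235 0.3598]
side pot 292 [ 0.664  -0.1105]
side pot 159 [0.6675 0.0516]
side   jar in 251 0.1499954601673381 [0.6672 0.0527]
side pot 172 [0.6671 0.1342]
side   jar in 235 0.14999899442928277 [0.6668 0.1333]
side jar 563 0.07538820241447897 [ 0.5294 -0.4149]
side jar 578 0.07517753270144045 [ 0.4405 -0.4005]
side pile 442 [0.5207 0.3606]
```

View pics/scene_c.png

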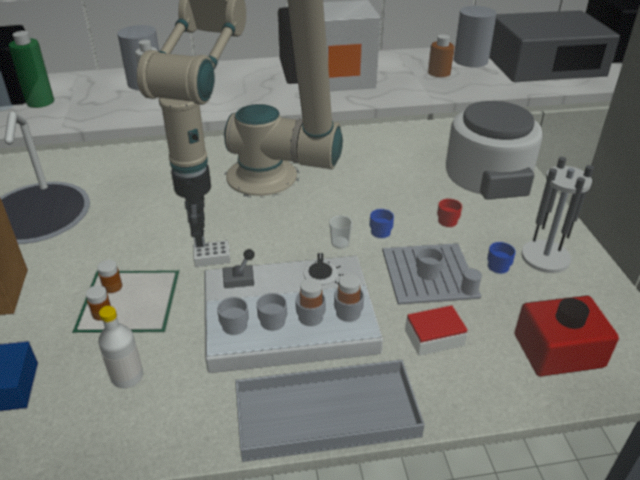

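Two jars are loaded and two remain at (0.529, -0.416) and (0.441, -0.401). I'll take the one at (0.529, -0.416).

jog_arm --targets '[[0.062,[-0.002,-0.04,0],0],[0.062,[-0.002,-0.05,0],0],[0.062,[-0.002,-0.05,0],0],[0.062,[-0.002,-0.05,0],0],[0.062,[0,-0.04,0],0],[0.062,[0,-0.017,-0.03],0],[0.062,[0,0,-0.05],0],[0.062,[0,0,-0.03],0],[0.062,[0,0,0],0]]'

```text
clock: 40.92
position: [0.5304, -0.4101, 0.0995]
ee_rot: [0.5, -0.5, 0.502, -0.498]
contact_force: [0.4, -0.3, -0.3]
width: 0.062
```

jog_arm --targets '[[0.062,[0,0,-0.025],0],[0.062,[0,0,-0.024],0],[0.062,[0,0,0],0],[0.062,[0,0,0],0],[0.04,[0,0,0],0],[0.04,[0,0,0],0],[0.04,[0,0,0],0],[0.04,[0,0,0],0]]'

```text
clock: 41.92
position: [0.5321, -0.4127, 0.0558]
ee_rot: [-0.5, 0.5, -0.499, 0.501]
contact_force: [-0.4, 0.6, 6.3]
width: 0.0466
```

jog_arm --targets '[[0.04,[0,0,0.015],0],[0.04,[0,0,0.04],0],[0.04,[0,0,0.05],0],[0.04,[0,0,0.052],0],[0.04,[0.008,0.03,0],0],[0.04,[0.01,0.05,0],0],[0.04,[0.01,0.05,0],0],[0.04,[0.02,0.05,0],0],[0.04,[0.03,0.045,0],0],[0.04,[0.03,0.045,0],0]]'

```text
clock: 43.18
position: [0.6398, -0.1403, 0.2115]
ee_rot: [-0.5, 0.5, -0.5, 0.5]
contact_force: [0.4, 0.0, -1.8]
width: 0.0471
```

jog_arm --targets '[[0.04,[0.03,0.045,0],0],[0.04,[0,0.045,0],0],[0.04,[0,0.024,0],0],[0.04,[0,0,-0.02],0],[0.04,[0,0,-0.02],0],[0.04,[0,0,0],0],[0.04,[0,0,0],0]]'

```text
clock: 44.05
position: [0.6696, -0.0285, 0.1716]
ee_rot: [-0.5, 0.5, -0.5, 0.501]
contact_force: [0.5, 0.2, -1.6]
width: 0.0464
```

```bash
cat > w.py <<'E'
import sys
from h import *
print(manip.get_state()["position"])
p,d=get_image("wrist"); cv2.imwrite(f"pics/w{sys.argv[1]}.png",p[:,:,::-1])
p,d=get_image("scene"); cv2.imwrite(f"pics/s{sys.argv[1]}.png",cv2.resize(p[230:370,190:400,::-1],(800,533)))
E
python3 w.py 8
```

```text
[ 0.66961886 -0.02852391  0.17158702]
```

View pics/w8.png

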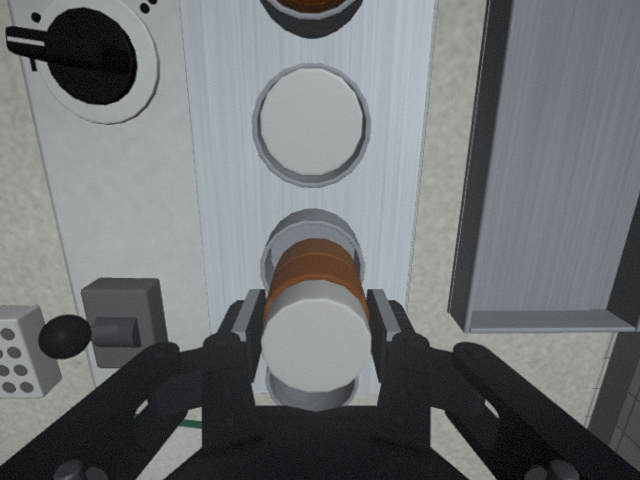

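View pics/s8.png

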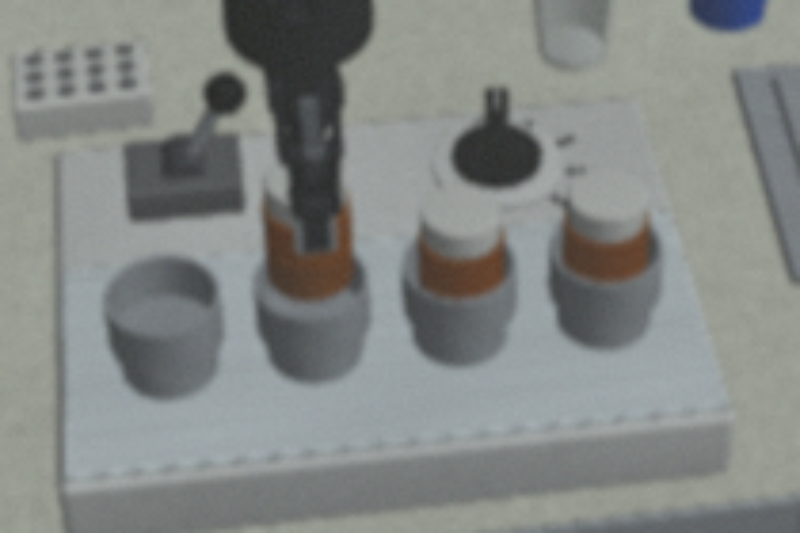

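The wrist view shows the held jar at (316,335) over its pot, about 2.5 mm far in x by the measured pose. I'll correct that while lowering.

jog_arm --targets '[[0.04,[-0.0025,0,-0.01],0],[0.04,[0,0,-0.012],0],[0.04,[0,0,-0.008],0],[0.04,[0,0,-0.003],0],[0.04,[0,0,0],0],[0.04,[0,0,-0.003],0],[0.04,[0,0,0],0]]'

```text
clock: 45.02
position: [0.667, -0.0279, 0.1349]
ee_rot: [-0.5, 0.5, -0.5, 0.5]
contact_force: [-0.2, 0.1, -1.8]
width: 0.0463
```

jog_arm --targets '[[0.04,[0,0,-0.002],0],[0.04,[0,0,0],0],[0.04,[0,0,-0.001],0],[0.04,[0,0,0],0]]'

```text
clock: 45.52
position: [0.667, -0.0279, 0.1348]
ee_rot: [-0.501, 0.5, -0.499, 0.501]
contact_force: [-2.5, 0.9, 10.7]
width: 0.0466
```

jog_arm --targets '[[0.062,[0,0,0],0],[0.062,[0,0,0],0],[0.062,[0,0,0],0],[0.062,[0,0,0.02],0],[0.062,[0,0,0.04],0],[0.062,[0,-0.02,0.02],0],[0.062,[-0.03,-0.04,0],0],[0.062,[-0.05,-0.04,0],0],[0.062,[-0.05,-0.04,0],0],[0.062,[0,0,0],0]]'

```text
clock: 46.78
position: [0.5358, -0.168, 0.2115]
ee_rot: [0.498, -0.5, 0.502, -0.501]
contact_force: [0.4, 0.9, 0.4]
width: 0.0617
```

```bash
python3 look.py d
```

```text
46.775 [ 0.5358 -0.168   0.2115] 0.06165494575435321
scene pot 461 [ 0.6688 -0.1131]
scene pot 290 [ 0.6678 -0.0322]
scene   jar in 415 0.1499951205286566 [ 0.6678 -0.0316]
scene pot 277 [0.6676 0.0503]
scene   jar in 415 0.14994586767705576 [0.6686 0.0509]
scene pot 275 [0.6676 0.1325]
scene   jar in 402 0.1499692545092547 [0.668  0.1316]
scene jar 244 0.07629528236808392 [ 0.44   -0.4024]
scene pile 635 [0.5235 0.3597]
side pot 330 [ 0.6645 -0.111 ]
side pot 164 [0.6677 0.0517]
side   jar in 260 0.1499658228985632 [0.6672 0.0527]
side pot 175 [0.667  0.1341]
side   jar in 240 0.14999084222754266 [0.6668 0.1334]
side jar 578 0.07463289631550896 [ 0.4407 -0.4005]
side pile 440 [0.5209 0.361 ]
```

View pics/scene_d.png

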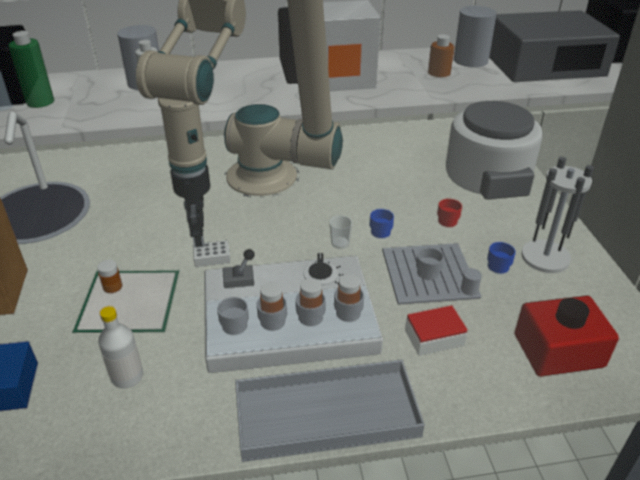

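Three jars are loaded. The last is at (0.4405, -0.401), scene pixel (110,277), and hasn't moved.

jog_arm --targets '[[0.062,[-0.015,-0.035,0],0],[0.062,[-0.02,-0.05,0],0],[0.062,[-0.02,-0.05,0],0],[0.062,[-0.02,-0.05,0],0],[0.062,[-0.02,-0.048,-0.03],0],[0.062,[0,0,-0.05],0],[0.062,[0,0,-0.02],0],[0.062,[0,0,0],0],[0.062,[0,0,0],0]]'

```text
clock: 48.0
position: [0.4459, -0.3992, 0.1124]
ee_rot: [0.5, -0.5, 0.499, -0.5]
contact_force: [0.6, 0.7, -0.1]
width: 0.0622
```

```bash
python3 w.py 9
```

```text
[ 0.44585216 -0.39921681  0.11239306]
```

View pics/w9.png

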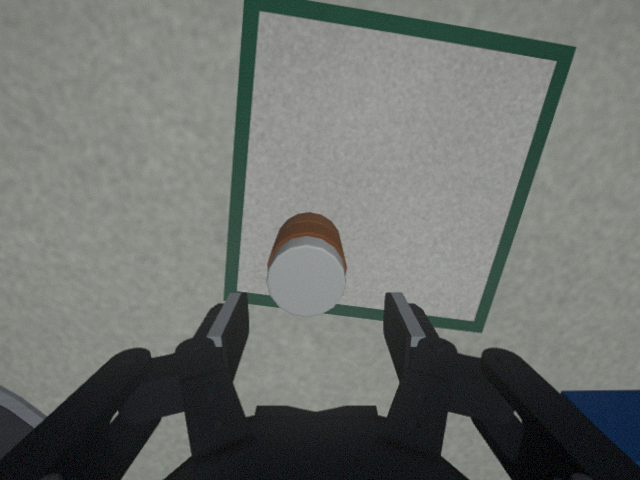

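The cap shows at (307,275), about 5 mm near of the finger midline, which agrees with the measured TCP. Correcting while descending.

jog_arm --targets '[[0.062,[-0.005,-0.002,0],0],[0.062,[0,0,-0.02],0],[0.062,[0,0,-0.02],0],[0.062,[0,0,-0.019],0],[0.062,[0,0,0],0],[0.04,[0,0,0],0],[0.04,[0,0,0],0],[0.04,[0,0,0],0],[0.04,[0,0,0],0]]'

```text
clock: 49.22
position: [0.4396, -0.4016, 0.0537]
ee_rot: [-0.5, 0.5, -0.499, 0.501]
contact_force: [-0.3, 0.4, 5.6]
width: 0.0466
```

jog_arm --targets '[[0.04,[0,0,0.015],0],[0.04,[0,0,0.04],0],[0.04,[0,0,0.05],0],[0.04,[0,0,0.05],0],[0.04,[0.02,0.03,0],0],[0.04,[0.03,0.04,0],0],[0.04,[0.035,0.04,0],0],[0.04,[0.035,0.04,0],0],[0.04,[0.035,0.04,0],0],[0.04,[0.035,0.04,0],0]]'

```text
clock: 50.48
position: [0.6298, -0.1693, 0.208]
ee_rot: [-0.5, 0.5, -0.5, 0.5]
contact_force: [0.5, -0.4, -0.6]
width: 0.0473
```

jog_arm --targets '[[0.04,[0.02,0.03,0],0],[0.04,[0.017,0.026,0],0],[0.04,[0,0,-0.02],0],[0.04,[0,0,-0.02],0],[0.04,[0,0,0],0],[0.04,[0,0,0],0]]'

```text
clock: 51.22
position: [0.6664, -0.1151, 0.1685]
ee_rot: [-0.5, 0.5, -0.5, 0.5]
contact_force: [-0.2, 0.6, -2.1]
width: 0.0463
```

```bash
python3 w.py 10
```

```text
[ 0.66639604 -0.11505752  0.16846328]
```

View pics/w10.png

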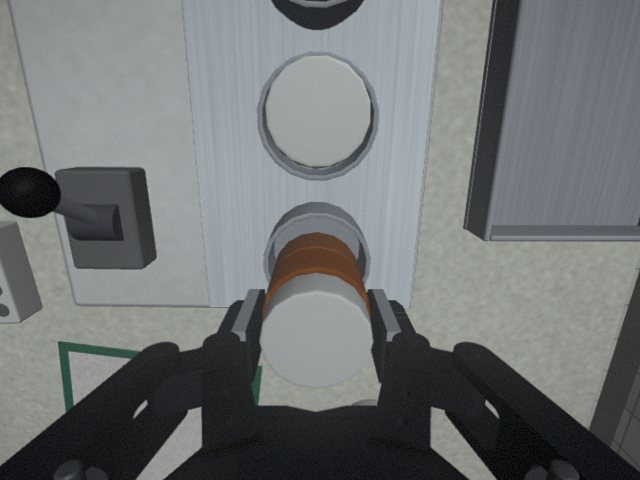

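The last jar at (316,335) is lined up over the left-hand pot. I'll lower it with a 2 mm y correction.

jog_arm --targets '[[0.04,[0,0.002,-0.01],0],[0.04,[0,0,-0.012],0],[0.04,[0,0,-0.008],0],[0.04,[0,0,-0.004],0],[0.04,[0,0,0],0],[0.04,[0,0,-0.002],0],[0.04,[0,0,0],0]]'

```text
clock: 52.2
position: [0.6666, -0.113, 0.1328]
ee_rot: [-0.5, 0.5, -0.499, 0.501]
contact_force: [-1.6, 0.7, 5.0]
width: 0.0464
```

jog_arm --targets '[[0.062,[0,0,0],0],[0.062,[0,0,0],0],[0.062,[0,0,0],0],[0.062,[0,0,0.02],0],[0.062,[0,0,0.05],0],[0.062,[0,0,0.05],0],[0.062,[-0.04,-0.03,0],0],[0.062,[-0.05,-0.04,0],0],[0.062,[-0.05,-0.04,0],0],[0.062,[0,0,0],0]]'

```text
clock: 53.45
position: [0.5254, -0.2232, 0.2519]
ee_rot: [0.498, -0.499, 0.501, -0.501]
contact_force: [0.6, 0.6, -0.1]
width: 0.0622
```

```bash
python3 look.py e
python3 - <<'E'
from h import *
np.set_printoptions(precision=4,suppress=True)
for cam in ["scene","side"]:
    p,d=get_image(cam); P=cloud(cam,d)
    # dark pixels on dial bar: above .075 & near dial; switch ball
    q=P[(np.hypot(P[:,0]-.525,P[:,1]-.09)<.05)&(P[:,2]>.078)&(P[:,2]<.1)]
    print(cam,"bar",len(q),q.mean(0) if len(q) else '',cv2.minAreaRect(q[:,:2].astype(np.float32)) if len(q)>3 else '', q[:,2].max() if len(q) else '')
    q=P[(np.hypot(P[:,0]-.525,P[:,1]-.09)<.06)&(P[:,2]>.055)&(P[:,2]<.075)]
    print(cam,"disc",len(q),circ(q) if len(q) else '')
    q=P[(np.hypot(P[:,0]-.51,P[:,1]+.06)<.06)&(P[:,2]>.108)&(P[:,2]<.16)]
    print(cam,"ball",len(q),q.mean(0) if len(q) else '',q[:,2].max() if len(q) else '')
    if len(q)>10:
        from scipy.optimize import least_squares
        s=least_squares(lambda c:np.linalg.norm(q-c,axis=1)-.013,q.mean(0)-[0,0,.01],loss='soft_l1',f_scale=.001); print(s.x)
    for n in ["dial_grip","switch_tip"]:
        for r in spot_point(n,cam)[:2]: print(n,r["score"],r["position"],atz(cam,r["position"],.087 if n[0]=='d' else .125))
    cv2.imwrite(f"pics/{cam}f.png",p[:,:,::-1])
E
```

```text
53.45 [ 0.5254 -0.2232  0.2519] 0.06221300160584569
scene pot 273 [ 0.6662 -0.1132]
scene   jar in 418 0.14999405268787525 [ 0.6675 -0.1127]
scene pot 289 [ 0.6677 -0.0323]
scene   jar in 421 0.14990017851237658 [ 0.6683 -0.0315]
scene pot 282 [0.6675 0.0504]
scene   jar in 413 0.14992489165815814 [0.6685 0.051 ]
scene pot 291 [0.6674 0.1323]
scene   jar in 409 0.1498721902290049 [0.6679 0.1315]
scene pile 638 [0.5238 0.3599]
side pot 93 [ 0.6296 -0.1608]
side pot 138 [ 0.668  -0.0309]
side   jar in 206 0.14999713770322143 [ 0.6671 -0.0306]
side pot 209 [0.6672 0.052 ]
side   jar in 256 0.14999221879324864 [0.6673 0.0526]
side pot 178 [0.6672 0.1341]
side   jar in 231 0.149993752106505 [0.6662 0.1335]
side pile 448 [0.5214 0.3609]
scene bar 126 [0.5355 0.0922 0.0896] ((0.5286615490913391, 0.09353504329919815), (0.013798625208437443, 0.05984654277563095), 80.97083282470703) 0.09690833816213629
scene disc 319 [0.5305 0.0934 0.0241]
scene ball 119 [ 0.5267 -0.0683  0.1266] 0.13818019587447938
[ 0.5211 -0.0681  0.1227]
dial_grip 0.73 [317.1, 262.8] [0.5321 0.0862 0.087 ]
dial_grip 0.25 [210.7, 260.1] [ 0.4838 -0.1552  0.087 ]
switch_tip 0.49 [245.7, 253.3] [ 0.5184 -0.0737  0.125 ]
side bar 182 [0.5239 0.0918 0.0903] ((0.5252814292907715, 0.09429258108139038), (0.017738565802574158, 0.05245119705796242), 80.82669830322266) 0.09845625546169279
side disc 431 [0.5294 0.1019 0.0329]
side ball 137 [ 0.5168 -0.0711  0.1292] 0.13937259762600973
[ 0.5197 -0.0667  0.1247]
dial_grip 0.69 [301.2, 238.4] [0.5234 0.0934 0.087 ]
dial_grip 0.32 [488.6, 354.8] [ 0.6634 -0.3623  0.087 ]
switch_tip 0.74 [345.9, 215.4] [0.6346 0.0699 0.125 ]
switch_tip 0.52 [342.3, 271.1] [ 0.5267 -0.0648  0.125 ]
```

View pics/scene_e.png

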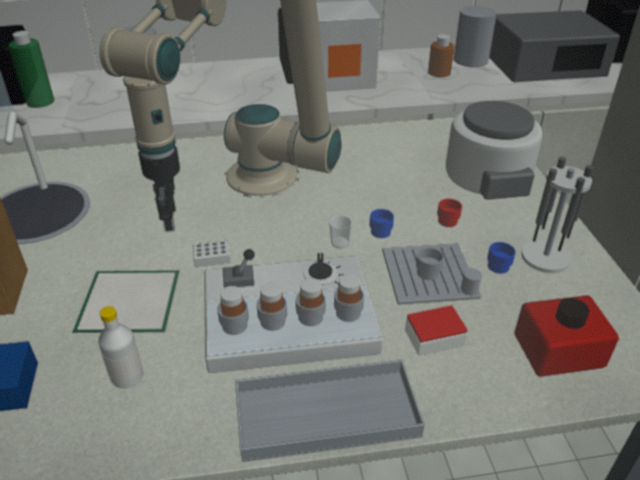

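All four jars stand in their pots, at scene pixels (233,300), (272,295), (311,292) and (349,290), and the pad is empty. Depth puts the dial axis at about (0.527, 0.094), with the bar turned about 0.15 rad. I'll go above it and spin so the jaws cross the bar.

jog_arm --targets '[[0.05,[0,0.03,0],0.14],[0.05,[0,0.04,0],0.16],[0.05,[0,0.04,0],0.16],[0.05,[0,0.04,0],0.16],[0.05,[0,0.04,0],0.16],[0.05,[0,0.04,0],0.16],[0.05,[0,0.04,0],0.16],[0.05,[0,0.035,0],0.16],[0.05,[0.002,0.012,0],0.15],[0.05,[0,0,0],0]]'

```text
clock: 55.1
position: [0.5307, 0.0975, 0.2514]
ee_rot: [0.705, -0.705, 0.056, -0.056]
contact_force: [0.4, 0.4, -0.4]
width: 0.0499
```

Run:
```python
from h import *
from scipy.spatial.transform import Rotation as R
np.set_printoptions(precision=4,suppress=True)
s=manip.get_state(); q=s["ee_rot"]; M=R.from_quat(np.r_[q[1:],q[0]]).as_matrix(); print(s["position"],"jaw axis",M[:,2],np.arctan2(M[1,2],M[0,2]),s["qpos"])
m=camera_model("wrist"); p,d=get_image("wrist"); P=cloud("wrist",d,m)
cv2.imwrite("pics/w11.png",p[:,:,::-1])
print([ (r["score"],atz("wrist",r["position"],.087,m)) for r in spot_point("dial_grip","wrist")[:2]])
q=P[(np.hypot(P[:,0]-.527,P[:,1]-.094)<.045)&(P[:,2]>.08)&(P[:,2]<.1)]
print(len(q),cv2.minAreaRect(q[:,:2].astype(np.float32)),np.percentile(q[:,2],95))
t=q[q[:,2]>.09]; print(len(t),t.mean(0),cv2.minAreaRect(t[:,:2].astype(np.float32)), np.linalg.svd(t[:,:2]-t[:,:2].mean(0),full_matrices=False)[2][0])
```

```text
[0.5307 0.0975 0.2514] jaw axis [0.1589 0.9873 0.0001] 1.4111903593868693 [ 0.0526  0.2208  1.5738  0.0001  1.3472 -1.3586]
[(0.75, array([0.5257, 0.0962, 0.087 ])), (0.18, array([0.6602, 0.2709, 0.087 ]))]
952 ((0.5261833667755127, 0.09453831613063812), (0.013945437036454678, 0.05343715101480484), 82.4266128540039) 0.09442208245053302
912 [0.5251 0.0948 0.093 ] ((0.5260430574417114, 0.09463834017515182), (0.013832071796059608, 0.05302862450480461), 82.10781860351562) [ 0.9899 -0.142 ]
```

View pics/w11.png

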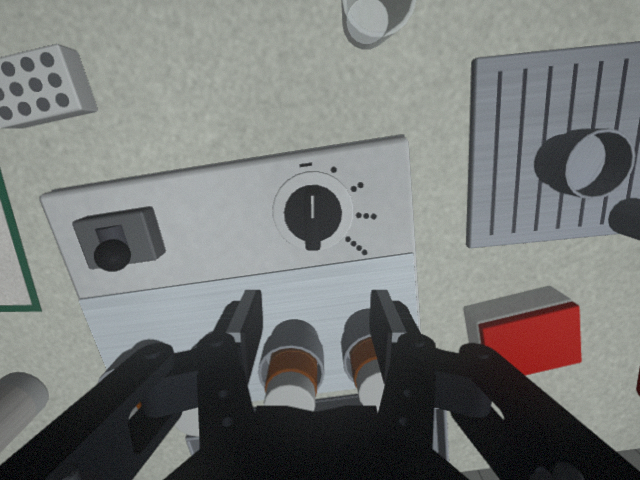

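The wrist view shows the dial at (313,212) with the off stroke at (305,165) and the four-dot row from (348,239) to (364,252). I'll measure the row's direction and fine-tune the grip.

Run:
```python
from h import *
np.set_printoptions(precision=4,suppress=True)
m=camera_model("wrist"); p=cv2.imread("pics/w11.png"); g=p.mean(2)
cv2.imwrite("pics/w11c.png",cv2.resize(p[150:270,250:410],(800,600),interpolation=cv2.INTER_CUBIC))
# dark blobs
c=np.array([.5263,.0945])
n,l,st,ce=cv2.connectedComponentsWithStats((g<70).astype(np.uint8)[150:270,250:410])
for i in range(1,n):
    if 2<st[i,4]<150:
        w=atz("wrist",ce[i]+[250,150],.0505,m)[:2]-c
        # dial angle clockwise from -x
        print(ce[i]+[250,150],st[i,4],np.hypot(*w),np.arctan2(w[1],-w[0]))
for px in [(80,299),(414,253),(40,196),(407,136)]: print(atz("wrist",px,.05,m))
```

```text
[305.32 164.48] 25 0.046165557954957435 -0.012879364804846772
[333.3333 169.3333] 18 0.04497009422672155 0.5892853832300268
[360.2778 184.8333] 18 0.051990074150283 1.204889737073236
[353.5 188.5] 16 0.044641067783592586 1.2010370755515472
[358.4667 214.8667] 15 0.04443117138477087 1.8132495289858113
[365.8667 215.5333] 15 0.05184340531396923 1.8147969282834249
[373.5 216. ] 16 0.059471178649532254 1.8122211120728038
[347.5 239. ] 16 0.04456659220959998 2.432029129537389
[353.5    243.2857] 14 0.052296862924941075 2.4221202312061516
[358.7143 247.5   ] 14 0.059421099783586284 2.4222632458762643
[364.3571 251.9286] 14 0.06710024727253376 2.420783845529276
[ 0.5812 -0.172   0.05  ]
[0.5863 0.1893 0.05  ]
[ 0.4673 -0.1698  0.05  ]
[0.4697 0.1916 0.05  ]
```

View pics/w11c.png

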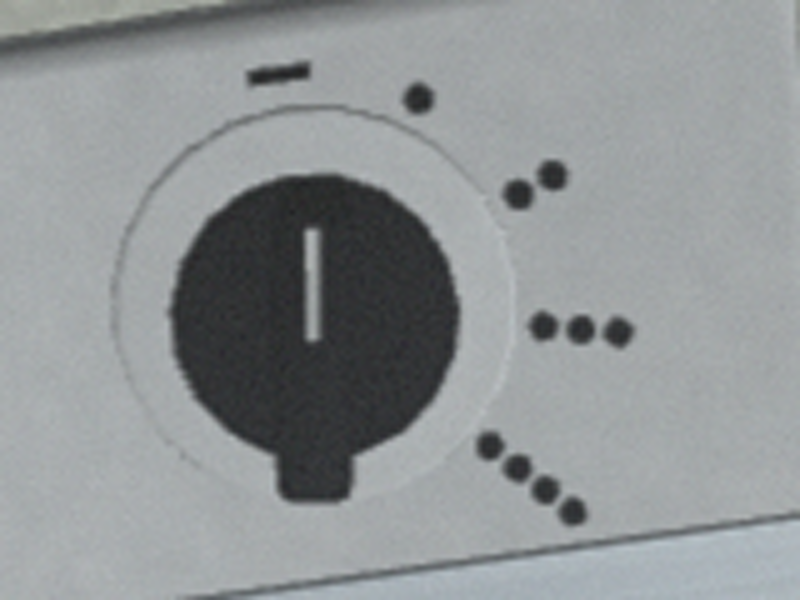

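jog_arm --targets '[[0.05,[-0.0045,-0.003,0],0.02],[0.05,[0,0,-0.04],0],[0.05,[0,0,-0.04],0],[0.05,[0,0,-0.04],0],[0.05,[0,0,-0.02],0],[0.05,[0,0,-0.012],0],[0.05,[0,0,-0.008],0],[0.05,[0,0,0],0],[0.05,[0,0,0],0]]'

```text
clock: 56.32
position: [0.5267, 0.093, 0.0924]
ee_rot: [0.705, -0.705, 0.049, -0.05]
contact_force: [-0.0, 0.4, 0.7]
width: 0.0501
```

```bash
python3 w.py 12
```

```text
[0.52665113 0.09296322 0.09236068]
```

View pics/w12.png

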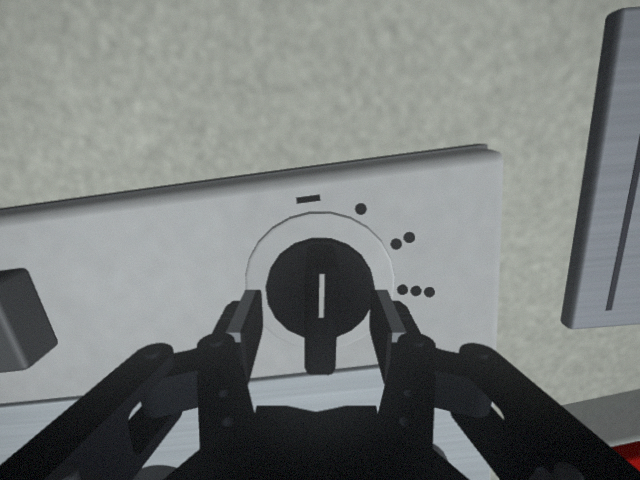

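The bar at (320,305) lies between the pads at about columns 250 and 385. I'll nudge y by +1.5 mm, close, and turn clockwise.

jog_arm --targets '[[0.03,[0,0.0015,0],0],[0.01,[0,0,0],0],[0.01,[0,0,0],0],[0.01,[0,0,0],0],[0.01,[0,0,0],0],[0.01,[0,0,0],-0.1],[0.01,[0,0,0],-0.17],[0.01,[0,0,0],-0.17]]' --force 25

```text
clock: 57.42
position: [0.5263, 0.0952, 0.0919]
ee_rot: [0.677, -0.676, 0.204, -0.205]
contact_force: [-0.5, 5.9, 4.6]
width: 0.0132
```

jog_arm --targets '[[0.01,[0,0,0],-0.17],[0.01,[0,0,0],-0.17],[0.01,[0,0,0],-0.17],[0.01,[0,0,0],-0.17],[0.01,[0,0,0],-0.17],[0.01,[0,0,0],-0.17],[0.01,[0,0,0],-0.17],[0.01,[0,0,0],-0.17],[0.01,[0,0,0],-0.17],[0.01,[0,0,0],0]]'

```text
clock: 58.68
position: [0.5272, 0.0954, 0.0919]
ee_rot: [0.349, -0.347, 0.616, -0.615]
contact_force: [0.3, 5.0, 2.8]
width: 0.0136
```

jog_arm --targets '[[0.01,[0,0,0],-0.15],[0.01,[0,0,0],-0.15],[0.01,[0,0,0],0],[0.01,[0,0,0],0]]'

```text
clock: 59.18
position: [0.5273, 0.0954, 0.0919]
ee_rot: [0.254, -0.252, 0.66, -0.66]
contact_force: [2.0, 4.9, 2.4]
width: 0.0131
```

```bash
python3 w.py 13
python3 - <<'E'
from h import *
from scipy.spatial.transform import Rotation as R
s=manip.get_state(); q=s["ee_rot"]; M=R.from_quat(np.r_[q[1:],q[0]]).as_matrix(); print(s["position"],"jaw",np.arctan2(M[1,2],M[0,2]),s["moment"],s["contact_force"])
E
```

```text
[0.52730623 0.09535567 0.09191701]
[0.52732034 0.09533302 0.09193249] jaw -0.8388221406877853 [ 0.87165768 -0.23698659  0.00940573] [2.01958749 5.69582942 3.0540131 ]
```

View pics/w13.png

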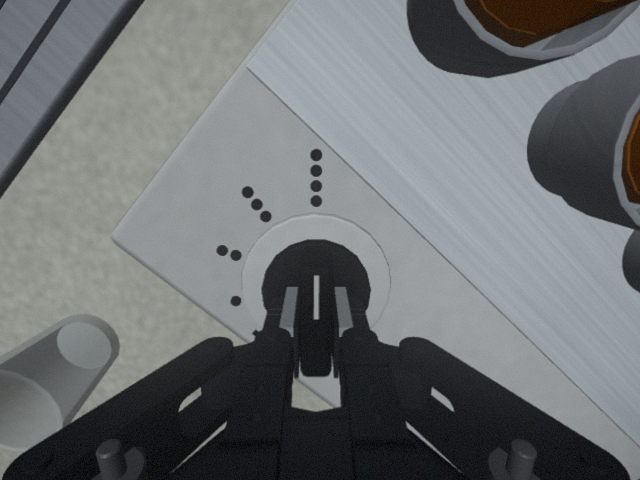

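The pointer line at (317,298) is exactly in line with the four-dot row at column 316. I'll release, rise and check.

jog_arm --targets '[[0.04,[0,0,0],0],[0.04,[0,0,0],0],[0.04,[0,0,0],0],[0.04,[0,0,0.03],0],[0.04,[0,0,0.04],0],[0.04,[0,0,0.04],0],[0.03,[0,0,0.03],0],[0.02,[0,0,0],0]]'

```text
clock: 60.28
position: [0.5274, 0.0943, 0.2339]
ee_rot: [-0.255, 0.251, -0.66, 0.661]
contact_force: [-0.5, 0.3, -0.3]
width: 0.0201
```

```bash
python3 w.py 14
python3 - <<'E'
from h import *
np.set_printoptions(precision=4,suppress=True)
m=camera_model("wrist"); p,d=get_image("wrist"); P=cloud("wrist",d,m)
t=P[(np.hypot(P[:,0]-.527,P[:,1]-.0945)<.04)&(P[:,2]>.088)&(P[:,2]<.1)]
v=np.linalg.svd(t[:,:2]-t[:,:2].mean(0),full_matrices=False)[2][0]; print(len(t),t.mean(0),v,"dial world",np.arctan2(v[1],-v[0]),np.arctan2(-v[1],v[0]))
E
```

```text
[0.52741498 0.09434183 0.23388516]
1052 [0.5274 0.0962 0.093 ] [-0.7451 -0.667 ] dial world -0.7301475503038964 2.411445103285897
```

View pics/w14.png

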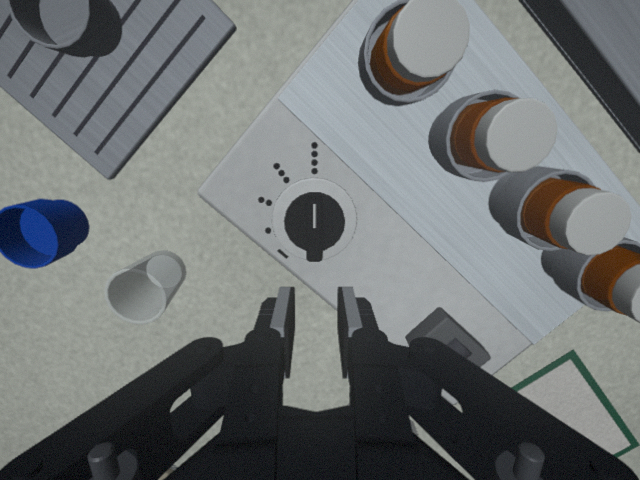

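The dial reads 2.41 rad in world axes, against marks at about 2.41 to 2.42, so it's on four dots. Next is the switch: close the fingers and approach from its +y side.

jog_arm --targets '[[0.0,[-0.001,-0.02,0],0.16],[0.0,[-0.001,-0.02,0],0.17],[0.0,[-0.002,-0.025,0],0.17],[0.0,[-0.002,-0.025,0],0.17],[0.0,[-0.001,-0.02,0],0.17],[0.0,[0,0,-0.03],0],[0.0,[0,0,-0.04],0],[0.0,[0,0,-0.03],0],[0.0,[0,0,-0.009],0],[0.0,[0,0,0],0]]'

```text
clock: 61.68
position: [0.5185, -0.0155, 0.1217]
ee_rot: [0.5, -0.5, 0.501, -0.499]
contact_force: [1.4, -0.4, -0.7]
width: -0.0003
```

```bash
python3 w.py 15;  python3 - <<'E'
from h import *
p,d=get_image("side"); cv2.imwrite("pics/si15.png",cv2.resize(p[180:360,240:480,::-1],(800,600)))
E
```

```text
[ 0.51851704 -0.01545879  0.1217091 ]
```

View pics/s15.png

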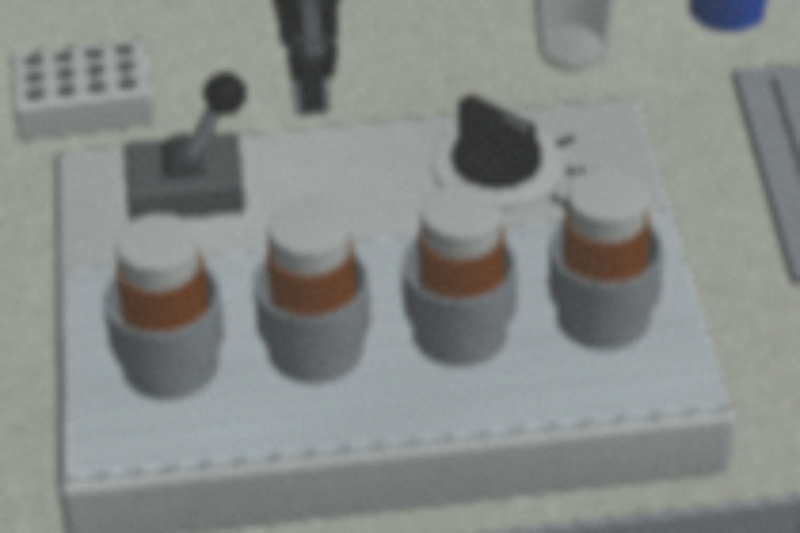

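View pics/si15.png

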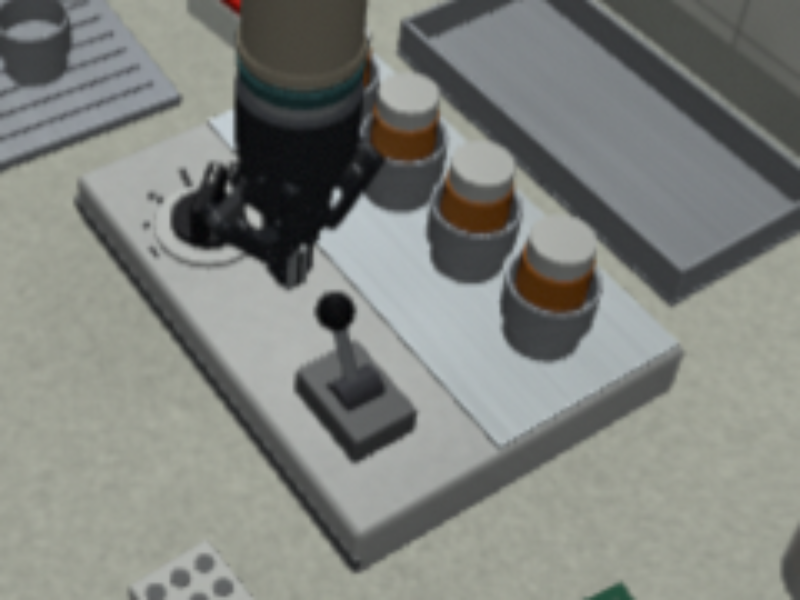

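View pics/w15.png

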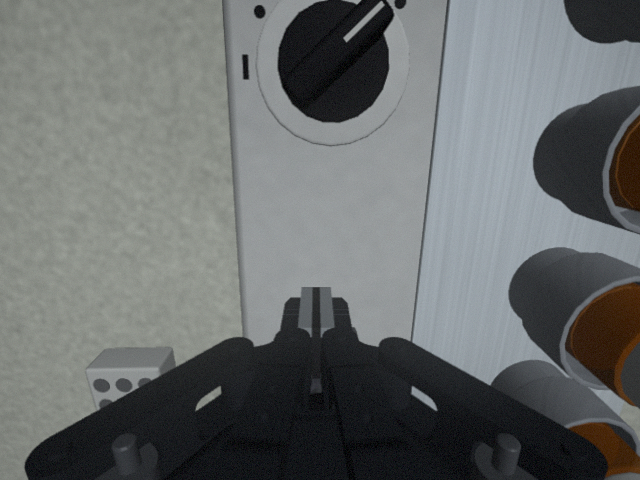

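The fingers are closed beside the ball on its +y side. In the side crop the ball is at (335,310) and the tips at (292,275). I'll push towards -y.

jog_arm --targets '[[0.0,[0.002,-0.015,0.002],0],[0.0,[0,-0.012,0],0],[0.0,[0,-0.012,0],0],[0.0,[0,-0.012,0],0],[0.0,[0,-0.012,0],0],[0.0,[0,-0.012,0],0],[0.0,[0,-0.01,0],0],[0.0,[0,0,0],0]]'

```text
clock: 62.82
position: [0.5207, -0.0999, 0.1242]
ee_rot: [0.5, -0.499, 0.501, -0.499]
contact_force: [-0.8, 4.5, 0.1]
width: 0.0002
```

jog_arm --targets '[[0.0,[0,-0.003,0],0],[0.0,[0,-0.002,0],0],[0.0,[0,0,0],0]]'

```text
clock: 63.2
position: [0.5207, -0.1004, 0.1242]
ee_rot: [0.502, -0.497, 0.504, -0.498]
contact_force: [1.3, 15.8, 1.7]
width: -0.0002
```

The force rose to about 16 N at the expected end position, so that's the end stop. Backing off to check.

jog_arm --targets '[[0.0,[0,0.015,0],0],[0.0,[0,0.02,0],0],[0.0,[0,0.02,0.03],0],[0.0,[0,0.01,0.05],0],[0.0,[0,0.04,0.05],0],[0.0,[-0.02,0.04,0],0],[0.0,[-0.02,0.03,0],0],[0.0,[0,0,0],0]]'

```text
clock: 64.2
position: [0.4794, 0.0705, 0.2537]
ee_rot: [-0.501, 0.501, -0.499, 0.499]
contact_force: [0.2, -1.0, -0.1]
width: 0.0001
```

```bash
python3 look.py z
python3 - <<'E'
from h import *
from scipy.optimize import least_squares
for cam in ["scene","side"]:
    p,d=get_image(cam); P=cloud(cam,d)
    q=P[(np.hypot(P[:,0]-.52,P[:,1]+.12)<.04)&(P[:,2]>.112)&(P[:,2]<.145)]
    if len(q)>10: print(cam,len(q),least_squares(lambda c:np.linalg.norm(q-c,axis=1)-.013,q.mean(0)-[0,0,.01],loss='soft_l1',f_scale=.001).x)
    if cam=="side": cv2.imwrite("pics/si16.png",cv2.resize(p[180:360,240:480,::-1],(800,600)))
E
python3 w.py 16
```

```text
64.2 [0.4794 0.0705 0.2537] 9.388438462428594e-05
scene pot 299 [ 0.6662 -0.1131]
scene   jar in 431 0.14989412978086036 [ 0.6676 -0.1131]
scene pot 282 [ 0.6676 -0.0322]
scene   jar in 413 0.14994464456976564 [ 0.6679 -0.0314]
scene pot 274 [0.6675 0.0502]
scene   jar in 413 0.14964261795603717 [0.6686 0.0509]
scene pot 287 [0.6673 0.1323]
scene   jar in 403 0.14996971124182146 [0.6681 0.1316]
scene pile 636 [0.5239 0.3598]
side pot 238 [ 0.667  -0.1117]
side   jar in 310 0.14997538504938246 [ 0.6664 -0.1114]
side pot 202 [ 0.6674 -0.0301]
side   jar in 281 0.14999110725440012 [ 0.6671 -0.0296]
side pot 194 [0.6672 0.0518]
side   jar in 260 0.1499927314433236 [0.6672 0.0526]
side pot 179 [0.6673 0.1342]
side   jar in 241 0.14999259491060846 [0.6669 0.1332]
side pile 444 [0.5211 0.3607]
scene 108 [ 0.52056558 -0.12521604  0.12319052]
side 129 [ 0.51958428 -0.12331208  0.12517276]
[0.48161519 0.06794718 0.25332396]
```

View pics/scene_z.png

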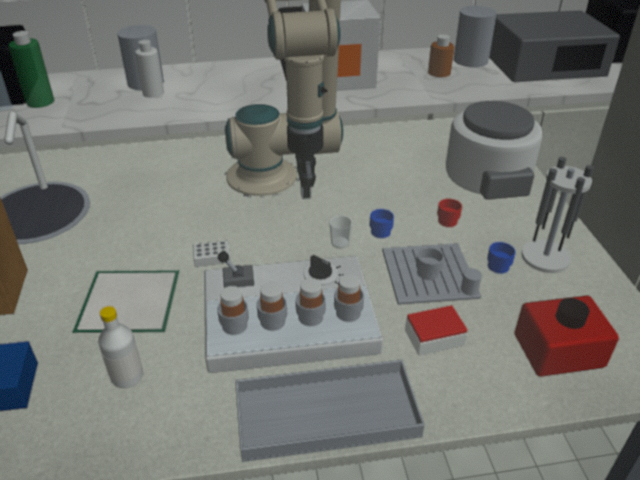

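View pics/si16.png

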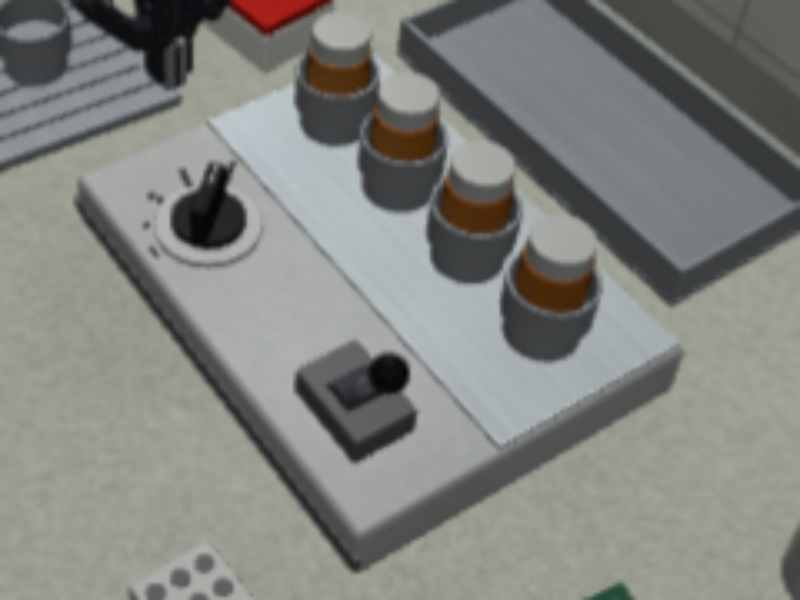

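View pics/w16.png

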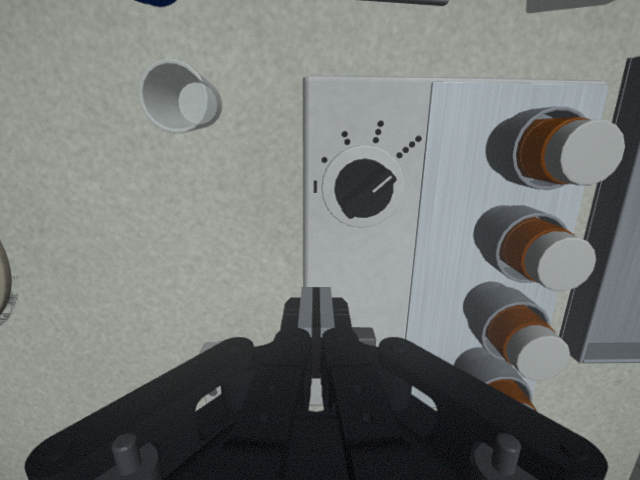

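The switch ball has gone from y = -0.0675 to about -0.1245, the full travel. The pointer is still on four dots, and the pots, jars and spare pot are unchanged. Handing in.

```bash
python3 -c "
from rig import sign_off, manip
print(sign_off())"
```

```text
the job is handed in; nothing more can be done
None
```

The job is done and handed in at about 64.5 s of the 210 s allowed. I took four pots off the pile, stood them on the plate and put one jar in each. Then I turned the dial to the four-dot mark and pushed the switch over to its end stop.

**Pots and jars:** In the scene camera the pots stand at x ≈ 0.667, y ≈ -0.113, -0.032, 0.051 and 0.132, all well inside the plate's edges. Every jar stands upright with its top at 0.150 m, as expected. No jar was seen to be knocked aside. The spare pot's measured position is unchanged.

**Dial:** The bar measured 2.41 rad in world axes, and the four-dot mark measured 2.42. The picture shows the pointer line in line with the dots.

**Switch:** The ball moved about 57 mm, which is the full travel. The force rose to about 16 N at the stop, and the switch stayed over after I backed off.

**Disagreements:** The two cameras differed by 1 to 3 mm on positions. One side-camera reading of the left-hand pot was clearly wrong while the arm was in view; the final look agreed with the scene camera. The detectors gave a few false hits, which I set aside using depth and the pictures.

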